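Feed a moulded housing through the chute flap

ROBOT

A 7-joint arm with a two-finger parallel gripper is mounted at the origin on the work surface. World frame = base frame: x ahead of the robot, y to its left, z up, the work surface at z = 0. Lengths are in mm, angles in rad, forces in N, time in s.
With the tool pointing down it reaches from about 400 to 925 mm from the base axis. Payload 5.6 kg.
Tool frame: the origin (TCP) lies midway between the tips of the shut fingers; the grasp point (between the pads) lies 19 mm behind it (robot.hold_point_z is the z of the grasp point in the tool frame, in mm); z points along the fingers, y is the direction in which the jaws open and shut (so a half turn about z gives the same grasp; the last joint's range is limited). The gripper opens to 85 mm and grips with 20 to 120 N. Pads are 22 mm wide; open, the fingers measure 114 mm over their backs; the gripper's body (76 mm by 85 mm) begins 54 mm behind the grasp point. The pads swing forward as they close: fully open they stand 13 mm farther back than shut.
Start: joints at [-1.338, 0.468, -0.012, 1.603, 0.006, 1.071, -0.056], TCP at [177.048, 625.431, 207.59] pointing down, gripper open.
Joint ranges: [-2.53, 2.53], [-0.31, 2.02], [-1.57, 1.55], [0.28, 2.44], [-1.29, 4.43], [0.15, 1.84], [-2.92, 2.92]. Speed limits (rad/s): [2.57, 2.57, 3.14, 3.14, 3.14, 3.14, 3.14].

INTERFACE

Orientations are given as [roll, pitch, yaw] about the fixed x, y, z axes, in that order (R = Rz(yaw) Ry(pitch) Rx(roll)).
In Python, from workcell import robot gives the robot as it stands. The module is installed in compiled form; this text tells all that it offers.
- The arm moves only by the tool servo_tool, never from a script. Its argument "deltas" is one flat list of numbers, 7 for each row, row after row: the shift along the world's x, y, z in mm, then the turn, a rotation vector about the world's x, y, z in rad, then the opening, from 0 (shut) to 1 (fully open). In form: [tx, ty, tz, rx, ry, rz, fingers, tx, ty, tz, rx, ry, rz, fingers, ...]. A call has 1 to 10 rows; each row shifts and turns the commanded pose from where the row before left it; what a row does not reach is not made up. A row lasts 1/12 s, in which the tool goes at most 41.7 mm and 7.16 degrees, less where a joint would pass 70% of its speed; a pose out of reach is approached as far as the arm can. A call with a gripper value outside its range is refused whole. The fingers move at their own pace and stop on an object; "grip_force" is the grip in N (left out, the last holds). Time passes only in rows, so rows that do not move let the fingers close. It gives the time, the measured TCP pose, the force and the opening at its end, in the units of the state.
- robot.read_state(): the state, without advancing time (a new reading comes with each control period).
- robot.grab_frame(name): name is "side" or "top" or "wrist"; returns a dict with "frame" (384x512x3 uint8, blue, green, red), "K" (3x3 intrinsics, pixels), "k1" (the pictures are not rectified: a ray, as slopes to the right and down, at radius r is drawn at 1 + k1 r^2 times it, then the intrinsics apply), "camera_from_world" (4x4, takes a point from world to camera coordinates). Camera axes: x right, y up, looking along -z (the intrinsics and any distortion apply to the point x, -y, -z); pixel columns grow to the right and rows downward; lengths in mm; the calibration is good to about 2 mm. A picture is of the moment at which its call begins. There is no depth.
- robot.sign_off(): hands the job in, once; it reports no verdict.
The state is a dict: "time": time; "joint_positions": joint angles; "joint_vel": joint speeds; "tau": joint torques, N m; "tcp_pos": TCP position; "orientation": TCP orientation; "wrist_force": force on the tool from outside, world axes, zero at the start; "wrist_torque": the same for the moment, N m; "width": finger opening in mm.
Only numpy, scipy, OpenCV 4.12 (cv2) and the standard library are available. Lean on these libraries where they do the work, as an engineer would, in place of code of your own. Each camera call takes 0.05 s, during which the arm holds its last target.

TASK

Push the white housing along its feed lane and through the green flap, so that it drops down into the collecting tray behind it, then draw the fingers back out so that the flap swings shut. Only push the housing, never lift it, and leave the dark housing, the orange flap and the other things on the bench alone.

Things in the scene. Friction and masses are not known exactly. Their poses are not given: they have to be found in the camera images.
- green_chute: Fixed lavender and aluminium feed chute with the green flap, 360 mm long, 84 mm wide. Its frame: origin on the table directly below the closed flap, x along the lane in the feeding direction, y to the left, z up. Level feed deck, top z = 45 mm, x = -160 to +24 mm, 72 mm wide between side walls with tops at z = 67 mm; open above and at its front end.
- green_hinge (a point): Middle of the green flap's hinge rod, 95 mm above the table, axes as the chute's. The rod is 6 mm thick, along y, carried by two cheeks (x = -8 to 8 mm, inner faces 72 mm apart, tops at z = 100 mm); no roof before or behind it. Fingers pass below the rod if they go in tilted, tips leading along the lane, 20 to 35 degrees from vertical.
- green_flap (a joint): Swing of the green flap (66 mm wide, 44 mm long, 20 g), hanging by gravity from the hinge rod, lower edge 3 mm above the deck. 0 = hanging shut; grows to 1.55 rad as the lower edge swings in the feeding direction and up; it does not open the other way. The housing pushed against it opens it; let go, it falls shut in about a second.
- green_deck_end (a point): Middle of the deck's end edge, 24 mm beyond the flap, 45 mm above the table. A housing tips off here once its centre of mass has passed it; to be sure, push its rear 5 to 10 mm in beyond the flap's plane. From here a 42 degree slide falls to the collecting tray: floor 6 mm above the table, 72 mm wide, end wall 194 mm beyond the flap and 50 mm high.
- white_housing_mid (a point): Centre (half-way up) of the loose ivory white housing with a hole in its top, on the deck before the green flap: 72 mm long, 60 wide, 28 high, 85 to 170 g. x is its long axis and points roughly at the flap; flat rear face 48 mm wide at x = -36 mm, nose narrowing to 24 mm at x = +36. Centre of mass about 3 mm nearer the rear. Slick plastic: friction on the deck about 0.2.
- orange_chute: The second feed chute, the same in all sizes but with an orange flap. To be left alone. Its frame: origin on the table directly below the closed flap, x along the lane in the feeding direction, y to the left, z up.
- orange_flap (a joint): Swing of the orange flap, 0 = shut. To be left alone.
- dark_housing_mid (a point): Centre of the dark grey housing of the same shape, lying in the lane of the orange chute. To be left alone.
- standoff: Bystander: brass standoff standing upright between the chutes, 28 mm across, 45 mm high; origin at its foot.
- driver: Bystander: screwdriver lying on the bench at the left, about 200 mm long.
- screw_jar: Bystander: amber jar with grey cap at the right, 52 mm across, 65 mm high; origin at its foot.
- mug: Bystander: blue mug at the left, 80 mm across, 90 mm high; origin at its foot.
- caliper: Bystander: steel caliper lying on the bench at the right, 200 mm long.

How it is judged (in metres and radians):
On the way, in this order (a step that is already met when the one before it is completed fails the run):
1. the white housing is sliding on the deck under the opened green flap (value of joint green_flap above 0.6 rad and x of white_housing_mid in the frame of green_chute between -0.02 and 0.05 m), for 0.05 s.
2. the white housing has dropped into the tray behind the green flap (x of white_housing_mid in the frame of green_chute between 0.065 and 0.19 m and y of white_housing_mid in the frame of green_chute between -0.036 and 0.036 m and z of white_housing_mid in the frame of green_chute below 0.04 m), for 0.1 s.
At the end, for the whole second after the job is handed in: The white housing rests in the collecting tray behind the green flap (its centre 65 to 190 mm beyond the flap, less than 40 mm above the table, at rest); the green flap hangs shut (within 0.06 rad), the orange flap is shut, and the dark housing is within 12 mm of where it was (all of step 2 and linear speed of white_housing below 0.02 m/s and value of joint each of green_flap, orange_flap below 0.06 rad and distance of dark_housing_mid from where it was at the start of the episode below 0.012 m); the robot touches nothing.
It fails at once if the white housing is lifted (its centre more than 20 mm above its height on the deck) (height (world z) of white_housing_mid above 0.079 m).
It fails at once if the dark housing is moved by more than 12 mm (distance of dark_housing_mid from where it was at the start of the episode above 0.012 m).
It fails at once if the orange flap is pushed open (value of joint orange_flap above 0.15 rad).
It fails at once if another thing on the bench is moved by more than 20 mm (distance of any of driver, screw_jar, mug, caliper, standoff from where it was at the start of the episode above 0.02 m).
It also fails if it takes over 38 s, if anything falls off the work surface, if the arm or the gripper's body presses on something with over 40 N, if the wrist force passes 120 N, or if a joint passes its speed limit or range.

## Working session

There is one attempt and no reset: what is moved stays moved. The work goes in short steps, Python scripts to look and compute and a tool call to move; the robot and the scene stay as the last step left them, time stands still between calls to the robot, and variables do not carry over. Pictures are saved under pics/ and viewed, and the job is handed in when it is done.

Besides the shell and the picture viewer there is one more tool, called after "Call:" as name(argument=value, ...) on one line, values as JSON. servo_tool: Moves the arm, as the interface text tells. Its arguments: {"type":"object","properties":{"deltas":{"type":"array"},"grip_force":{"type":"number"}},"required":["deltas"]}

```bash
mkdir -p pics
python3 - <<'E'
from workcell import robot
import cv2,pickle
d={}
for n in("top","side","wrist"):
    f=robot.grab_frame(n);d[n]=f;cv2.imwrite(f"pics/{n}0.png",f["frame"])
    print(n,f["K"].tolist(),f["k1"],f["camera_from_world"].round(3).tolist())
pickle.dump(d,open("f0.pkl","wb"))
s=robot.read_state();print(s)
E
```

```text
top [[366.2882867732042, 0.0, 256.01346809386416], [0.0, 366.2882867732042, 189.39498286965926], [0.0, 0.0, 1.0]] 0.019273442956014648 [[0.006, -1.0, -0.006, 8.71], [0.991, 0.006, 0.136, -547.044], [-0.135, -0.007, 0.991, -1044.724], [0.0, 0.0, 0.0, 1.0]]
side [[363.3202985477174, 0.0, 262.6748364573284], [0.0, 363.3202985477174, 190.3474634113957], [0.0, 0.0, 1.0]] -0.0787014677974012 [[0.864, -0.504, 0.018, -460.007], [0.331, 0.593, 0.735, -245.99], [-0.381, -0.628, 0.678, -966.413], [0.0, 0.0, 0.0, 1.0]]
wrist [[276.0322232083722, 0.0, 259.2453082891236], [0.0, 276.0322232083722, 193.17593536102618], [0.0, 0.0, 1.0]] -0.005627407046318843 [[0.273, 0.962, -0.002, -648.903], [-0.926, 0.262, -0.273, 37.124], [-0.262, 0.076, 0.962, -377.629], [0.0, 0.0, 0.0, 1.0]]
{'time': 0.15, 'joint_positions': array([-1.33802341,  0.46818687, -0.01159568,  1.60340362,  0.00600868,
        1.0714101 , -0.05631309]), 'joint_vel': array([ 9.04016993e-05, -2.37061968e-03, -5.32914054e-05, -1.73821642e-03,
        8.71480464e-04, -2.44475318e-04,  9.27504001e-04]), 'tau': array([ 7.78779813e-04, -5.32794142e+01,  2.15369946e-02, -2.51561058e+01,
        1.15027747e-02,  5.40562600e-03, -1.18768302e-06]), 'tcp_pos': array([176.93284466, 624.9778498 , 206.85290114]), 'orientation': array([-3.14022360e+00,  1.15472061e-04,  2.86573938e+00]), 'wrist_force': array([ 0.33184297, -0.03160013,  0.29421488]), 'wrist_torque': array([-0.04419407, -0.00349843,  0.00712573]), 'width': 85.2106318661057}
```

View pics/top0.png

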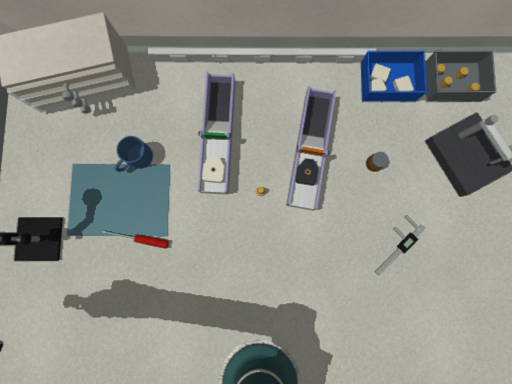

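View pics/side0.png

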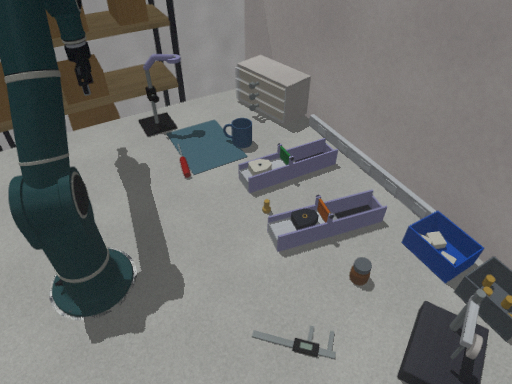

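View pics/wrist0.png

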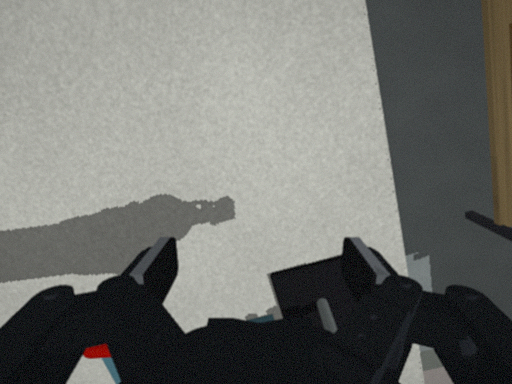

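Top shows the green chute around columns 200–235, rows 73–192, with the white housing near (214,170). The orange chute is to its right. I'll zoom in on both views.

Run:
```python
import cv2,pickle
d=pickle.load(open("f0.pkl","rb"))
a=d["top"]["frame"][65:200,190:270];cv2.imwrite("pics/tz.png",cv2.resize(a,None,fx=4.4,fy=4.4,interpolation=2))
a=d["side"]["frame"][130:200,230:345];cv2.imwrite("pics/sz.png",cv2.resize(a,None,fx=6,fy=6,interpolation=2))
```

```text
(no output)
```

View pics/tz.png

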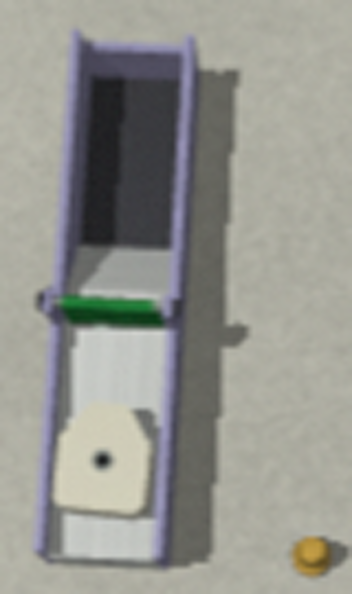

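View pics/sz.png

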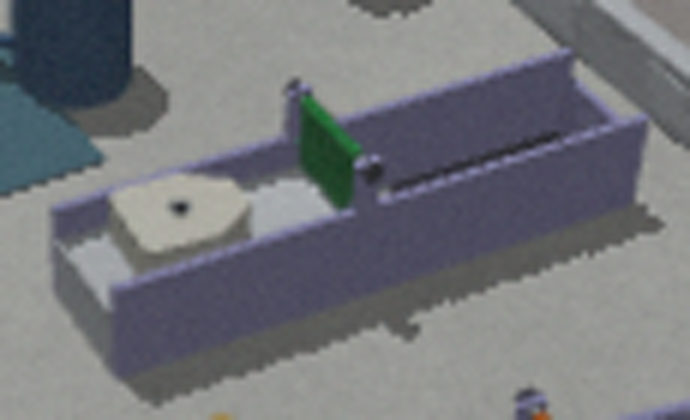

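```bash
cat > h.py <<'E'
import numpy as np
def proj(f,P):
    P=np.atleast_2d(P).astype(float);T=np.array(f["camera_from_world"])
    c=P@T[:3,:3].T+T[:3,3];u=np.c_[c[:,0],-c[:,1]]/-c[:,2:3]
    r2=(u**2).sum(1,keepdims=True);u=u*(1+f["k1"]*r2);K=np.array(f["K"])
    return u*[K[0,0],K[1,1]]+K[:2,2]
def unproj(f,uv,z):
    K=np.array(f["K"]);d=(np.array(uv,float)-K[:2,2])/[K[0,0],K[1,1]];u=d.copy()
    for _ in range(20):u=d/(1+f["k1"]*(u@u))
    T=np.array(f["camera_from_world"]);R=T[:3,:3];o=-R.T@T[:3,3];v=R.T@np.array([u[0],-u[1],-1])
    return o+v*(z-o[2])/v[2]
E
python3 - <<'E'
import pickle,numpy as np
from h import *
from scipy.optimize import least_squares
d=pickle.load(open("f0.pkl","rb"));t,s=d["top"],d["side"]
zt=lambda a,b:((a+.5)/4.4+190-.5,(b+.5)/4.4+65-.5)
zs=lambda a,b:((a+.5)/6+230-.5,(b+.5)/6+130-.5)
M=[[-160,42,67],[-160,-42,67],[200,42,67],[200,-42,67]]
A=[zt(38,553),zt(167,563),zt(75,33),zt(193,40)]
B=[zs(52,210),zs(115,292),zs(570,50),zs(648,122)]
for p in A:print(unproj(t,p,67).round(1))
for p in B:print(unproj(s,p,67).round(1))
def w(p,M):
    c,q=np.cos(p[2]),np.sin(p[2]);M=np.array(M,float)
    return np.c_[p[0]+c*M[:,0]-q*M[:,1],p[1]+q*M[:,0]+c*M[:,1],M[:,2]]
for sel in("t","s","ts"):
    g=lambda p:np.concatenate(([(proj(t,w(p,M))-A).ravel()] if "t" in sel else[])+([(proj(s,w(p,M))-B).ravel()] if "s" in sel else[]))
    r=least_squares(g,[640,120,0]);print(sel,r.x,np.abs(r.fun).max(),r.fun.round(1))
p=r.x
c,q=np.cos(p[2]),np.sin(p[2])
def loc(P):
    e=P[:2]-p[:2];return np.round([c*e[0]+q*e[1],-q*e[0]+c*e[1]],1)
# housing top z=73
for n,pt in dict(rearL=(55,507),rearR=(141,516),wideL=(55,440),wideR=(152,448),noseL=(88,405),noseR=(135,408),hole=(102,460)).items():
    print(n,loc(unproj(t,zt(*pt),73)))
for n,pt in dict(hole=(180,208),nose1=(247,190),noseL=(215,176),rearR=(137,247)).items():
    print("s",n,loc(unproj(s,zs(*pt),73)))
print("flap top t",loc(unproj(t,zt(110,298),97)),"hinge cheek side",loc(unproj(s,zs(297,85),100)),loc(unproj(s,zs(372,160),100)))
E
```

```text
[539.4 177.7  67. ]
[533.3  93.4  67. ]
[897.1 162.1  67. ]
[892.4  81.6  67. ]
[539.5 179.6  67. ]
[536.6  99.5  67. ]
[898.3 165.2  67. ]
[893.3  81.3  67. ]
t [ 6.95606222e+02  1.29465048e+02 -3.94659975e-02] 0.6848356986766646 [-0.   0.7 -0.1 -0.3 -0.5 -0.   0.7 -0.4]
s [ 6.97219771e+02  1.32556422e+02 -4.39901619e-02] 0.4360249109702181 [-0.3 -0.3 -0.   0.4  0.  -0.1  0.3 -0.2]
ts [ 6.95907635e+02  1.30178692e+02 -4.07873230e-02] 1.0616474333361623 [-0.3  0.6 -0.5 -0.4 -0.6 -0.1  0.5 -0.5 -0.3  0.3  0.1  1.1  0.   0.2
  0.4  0.1]
rearL [-128.4   31.1]
rearR [-131.7  -25.3]
wideL [-84.   34.1]
wideR [-86.4 -29.8]
noseL [-59.6  14. ]
noseR [-60.2 -17. ]
hole [-95.9   2.5]
s hole [-96.    5.3]
s nose1 [-54.1   2.7]
s noseL [-64.3  22.4]
s rearR [-133.2  -14.7]
flap top t [6.3 0.7] hinge cheek side [ 2.8 47. ] [  4.7 -34.6]
```

Call:
servo_tool(deltas=[18,-24,0,0,0,0.0235,0.15,18,-24,0,0,0,0.0235,0.15,18,-24,0,0,0,0.0235,0.15,18,-24,0,0,0,0.0235,0.15,18,-24,0,0,0,0.0235,0.15,18,-24,0,0,0,0.0235,0.15,18,-24,0,0,0,0.0235,0.15,18,-24,0,0,0,0.0235,0.15,18,-24,0,0,0,0.0235,0.15,18,-24,0,0,0,0.0235,0.15])

```text
time: 0.98
tcp_pos: [357.6, 384.0, 207.5]
orientation: [-3.141, -0.0, 3.102]
wrist_force: [1.0, 0.5, -0.7]
width: 12.7
```

Call:
servo_tool(deltas=[17,-24,0,0,0,0,0.15,17,-24,0,0,0,0,0.15,17,-24,0,0,0,0,0.15,17,-24,0,0,0,0,0.15,17,-24,0,0,0,0,0.15,17,-24,0,-0.004,-0.098,0,0.15,17,-24,0,-0.004,-0.098,0,0.15,17,-24,0,-0.004,-0.098,0,0.15,17,-24,0,-0.004,-0.098,0,0.15,17,-24,0,-0.004,-0.098,0,0.15])

```text
time: 1.82
tcp_pos: [527.5, 144.8, 208.3]
orientation: [3.139, 0.495, 3.1]
wrist_force: [2.7, -1.5, -0.3]
width: 12.5
```

Call:
servo_tool(deltas=[0,0,0,0,0,0,0.15,0,0,0,0,0,0,0.15,0,0,0,0,0,0,0.15])

```text
time: 2.07
tcp_pos: [527.2, 146.3, 208.0]
orientation: [3.141, 0.49, 3.101]
wrist_force: [1.2, 0.3, 0.1]
width: 13.0
```

Call:
servo_tool(deltas=[1,-2,-29,0,0,0,0.15,1,-2,-29,0,0,0,0.15,1,-2,-30,0,0,0,0.15,0,-1,-30,0,0,0,0.15,0,0,0,0,0,0,0.15,0,0,0,0,0,0,0.15])

```text
time: 2.57
tcp_pos: [531.8, 138.5, 106.4]
orientation: [-3.135, 0.494, 3.103]
wrist_force: [0.2, -0.3, 0.2]
width: 13.0
```

```bash
cat > look.py <<'E'
import sys,cv2,pickle
from workcell import robot
n=sys.argv[1];d={}
for k in("top","side","wrist"):
    d[k]=robot.grab_frame(k)
pickle.dump(d,open(f"f{n}.pkl","wb"))
a=cv2.resize(d["top"]["frame"][65:215,180:280],None,fx=4,fy=4,interpolation=2)
b=cv2.resize(d["side"]["frame"][100:220,220:345],None,fx=3.2,fy=3.2,interpolation=2)
cv2.imwrite(f"pics/t{n}.png",a);cv2.imwrite(f"pics/s{n}.png",b);cv2.imwrite(f"pics/w{n}.png",d["wrist"]["frame"])
s=robot.read_state();print(s["time"],s["tcp_pos"].round(1),s["orientation"].round(3),s["joint_positions"].round(2))
E
python3 look.py 1
```

```text
2.7167 [532.6 138.4 108.3] [-3.139  0.497  3.1  ] [-0.75  0.29  0.33  2.31  0.89  0.17  0.22]
```

View pics/t1.png

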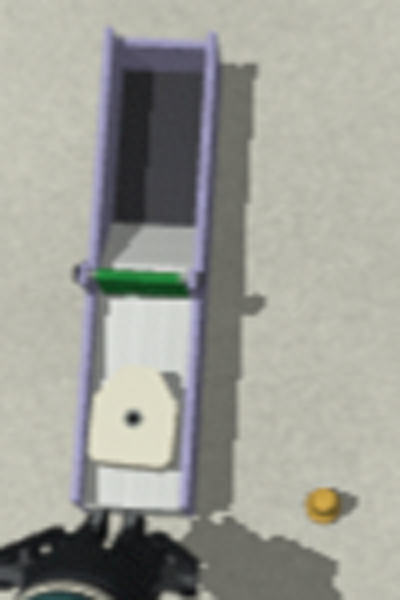

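View pics/s1.png

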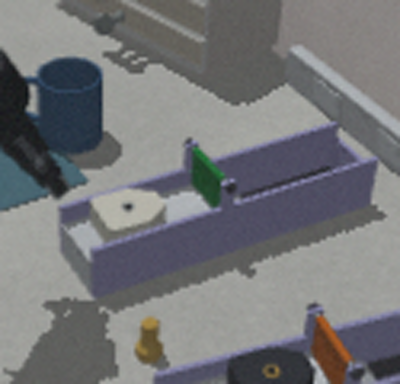

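View pics/w1.png

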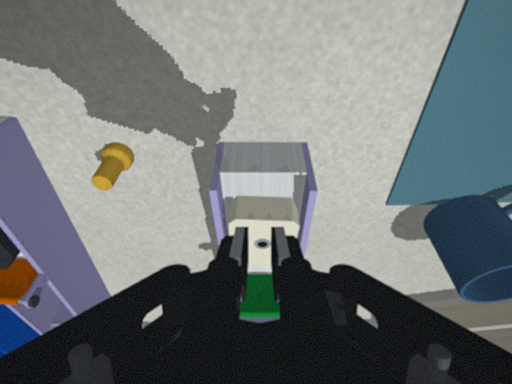

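Call:
servo_tool(deltas=[-1,0.3,0,0.004,0.097,0,0.15,-1,0.3,0,0.004,0.097,0,0.15,-1,0.3,0,0.004,0.097,0,0.15,0,0,-20,0,0,0,0.15,0,0,-20,0,0,0,0.15,0,0,-10,0,0,0,0.15,0,0,0,0,0,0,0.15,0,0,0,0,0,0,0.15])

```text
time: 3.38
tcp_pos: [533.3, 133.5, 55.3]
orientation: [-3.119, 0.311, 3.101]
wrist_force: [0.7, -0.0, 0.0]
width: 12.6
```

```bash
python3 look.py 2
```

```text
3.5333 [533.9 134.1  56.1] [-3.12   0.313  3.101] [-0.39  0.42 -0.01  2.19  0.54  0.3   0.63]
```

View pics/s2.png

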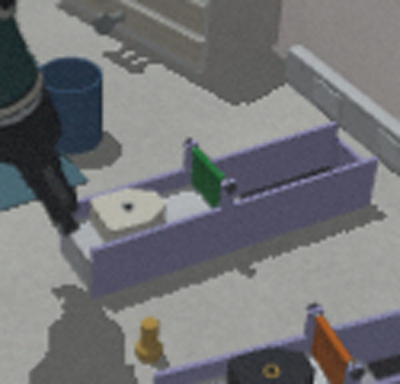

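View pics/w2.png

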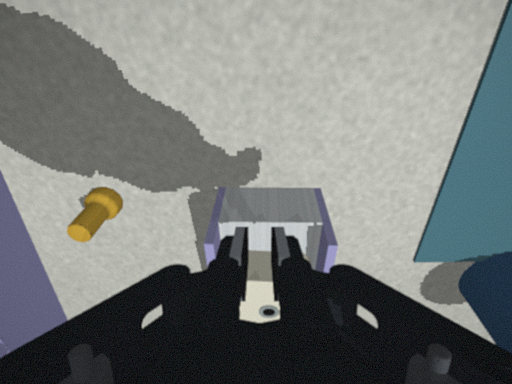

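```bash
cat > rot.py <<'E'
import sys,numpy as np
from workcell import robot
from scipy.spatial.transform import Rotation as R
psi=-0.041;t=float(sys.argv[1])
s=robot.read_state();c=R.from_euler("xyz",s["orientation"])
g=R.from_euler("xyz",[np.pi,t,np.pi+psi])
p=s["tcp_pos"];e=p[:2]-[697,130.5]
print(p.round(1),"rotvec",(g*c.inv()).as_rotvec().round(3),"local",round(np.cos(psi)*e[0]+np.sin(psi)*e[1],1),round(-np.sin(psi)*e[0]+np.cos(psi)*e[1],1),s["joint_positions"].round(2),s["wrist_force"].round(1))
E
python3 rot.py 0.3
```

```text
[533.9 134.1  56.1] rotvec [0.021 0.012 0.006] local -163.1 -3.1 [-0.39  0.42 -0.01  2.19  0.54  0.3   0.63] [-0.1  0.8 -0.5]
```

Call:
servo_tool(deltas=[0,2.5,0,0.01,0.006,0.003,0.15,0,2.5,-1,0.01,0.006,0.003,0.15,0,0,0,0,0,0,0.15,0,0,0,0,0,0,0.15])

```text
time: 3.87
tcp_pos: [533.7, 137.9, 54.1]
orientation: [-3.14, 0.299, 3.099]
wrist_force: [-0.1, -0.5, -0.4]
width: 12.9
```

```bash
python3 rot.py 0.3; python3 look.py 3
```

```text
[533.7 137.9  54.1] rotvec [ 0.001 -0.001  0.002] local -163.5 0.7 [-0.34  0.42 -0.06  2.18  0.51  0.31  0.67] [-0.1 -0.5 -0.4]
4.0167 [533.4 137.7  53.8] [-3.139  0.298  3.099] [-0.34  0.42 -0.05  2.18  0.51  0.31  0.67]
```

View pics/w3.png

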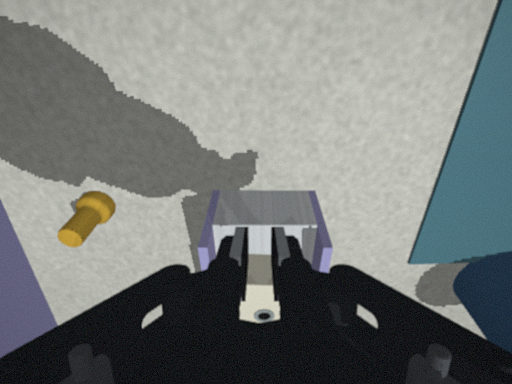

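View pics/t3.png

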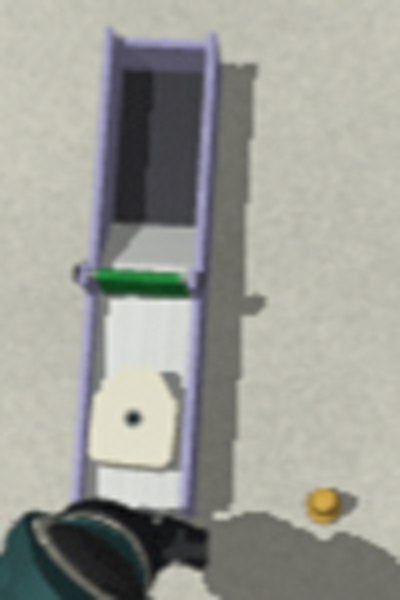

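Call:
servo_tool(deltas=[6,0,0.1,-0.001,-0.017,0,0.15,6,0,0.1,-0.001,-0.017,0,0.15,6,-0.2,0.1,-0.001,-0.017,0,0.15,6,-0.2,0.1,-0.001,-0.017,0,0.15,6,-0.2,0.1,-0.001,-0.017,0,0.15,6,-0.2,0.1,-0.001,-0.017,0,0.15,6,-0.2,0.1,-0.001,-0.017,0,0.15,6,-0.2,0.1,-0.001,-0.017,0,0.15,6,-0.2,0.1,-0.001,-0.017,0,0.15,6,-0.2,0.1,-0.001,-0.017,0,0.15])

```text
time: 4.85
tcp_pos: [593.6, 136.8, 54.9]
orientation: [-3.136, 0.47, 3.102]
wrist_force: [0.3, 0.3, 3.6]
width: 13.0
```

```bash
python3 rot.py 0.47; python3 look.py 4
```

```text
[593.6 136.8  54.9] rotvec [ 0.005 -0.001  0.001] local -103.5 2.0 [-0.51  0.47  0.14  2.18  1.1   0.15  0.07] [0.3 0.3 3.6]
5.0 [593.2 136.4  54.7] [-3.136  0.468  3.101] [-0.5   0.47  0.14  2.18  1.09  0.15  0.08]
```

View pics/s4.png

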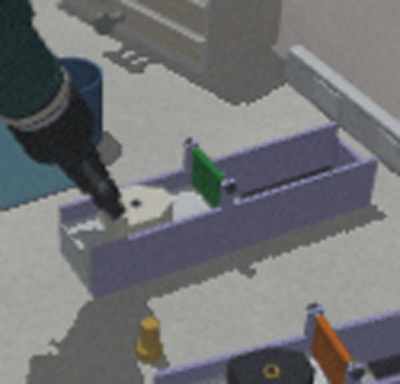

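View pics/w4.png

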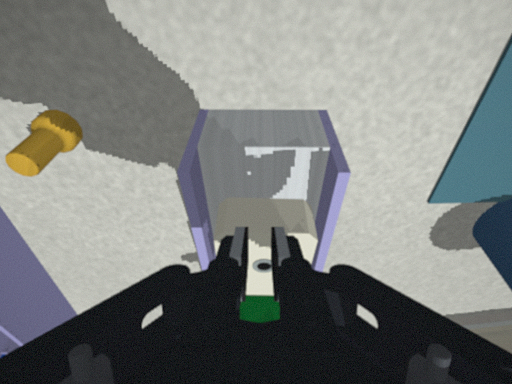

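View pics/t4.png

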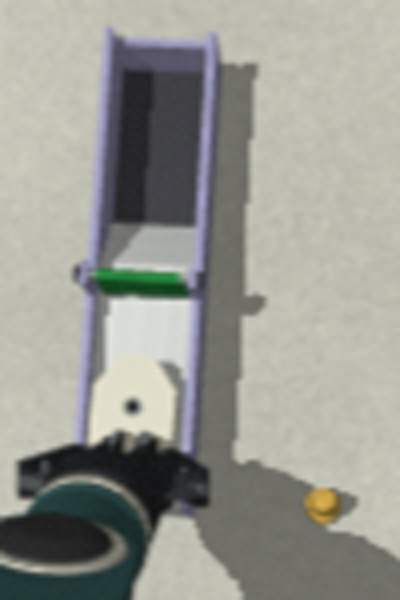

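Run:
```python
import pickle,cv2,numpy as np
from h import *
from workcell import robot
from scipy.spatial.transform import Rotation as R
d=pickle.load(open("f4.pkl","rb"));s=robot.read_state()
Q=R.from_euler("xyz",s["orientation"]).as_matrix();p=s["tcp_pos"]
psi=-.041;o=np.array([697,130.5,0]);L=np.array([[np.cos(psi),-np.sin(psi),0],[np.sin(psi),np.cos(psi),0],[0,0,1]])
pts=[p]+[p+Q@np.array(v) for v in([-11,0,0],[11,0,0],[0,0,-40])]
zs={"side":(220,120,345,230,6),"top":(190,150,250,215,8),"wrist":(170,90,350,330,3)}
for k,(a,b,c,e,f) in zs.items():
    im=cv2.resize(d[k]["frame"][b:e,a:c],None,fx=f,fy=f,interpolation=2)
    for q,col in zip(pts,[(0,0,255),(255,0,0),(0,255,255),(255,0,255)]):
        u=(proj(d[k],q)[0]-[a,b]+.5)*f;cv2.circle(im,tuple(int(x) for x in u),3,col,-1)
    hc={"hole":None}
    for x,y,z in[(-123,24,73),(-123,-24,73),(-123,24,45),(-123,-24,45),(-87,0,73),(-160,42,67),(-160,-42,67),(0,36,100),(0,-36,100)]:
        u=(proj(d[k],o+L@np.array([x,y,z]))[0]-[a,b]+.5)*f;cv2.circle(im,tuple(int(x) for x in u),3,(0,128,255),1)
    cv2.imwrite(f"pics/z4{k}.png",im)
```

```text
(no output)
```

View pics/z4side.png

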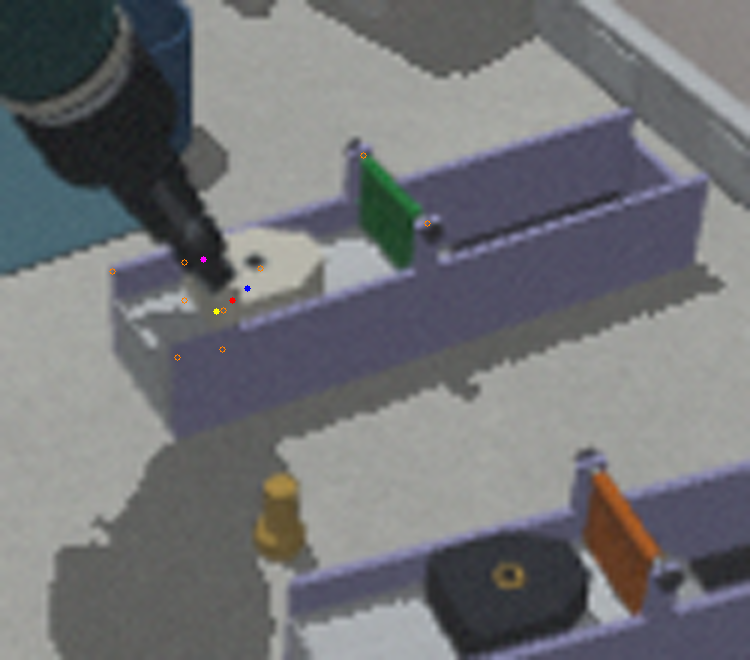

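View pics/z4top.png

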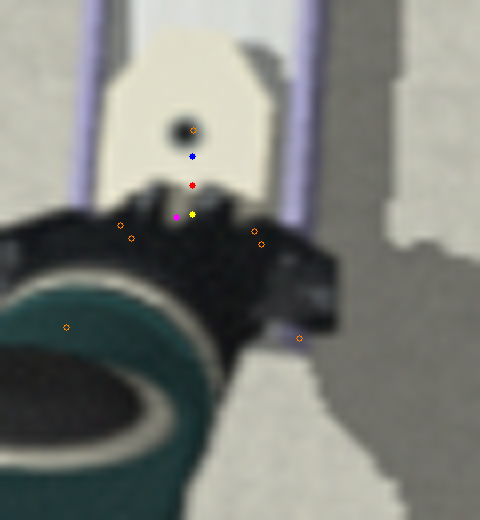

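View pics/z4wrist.png

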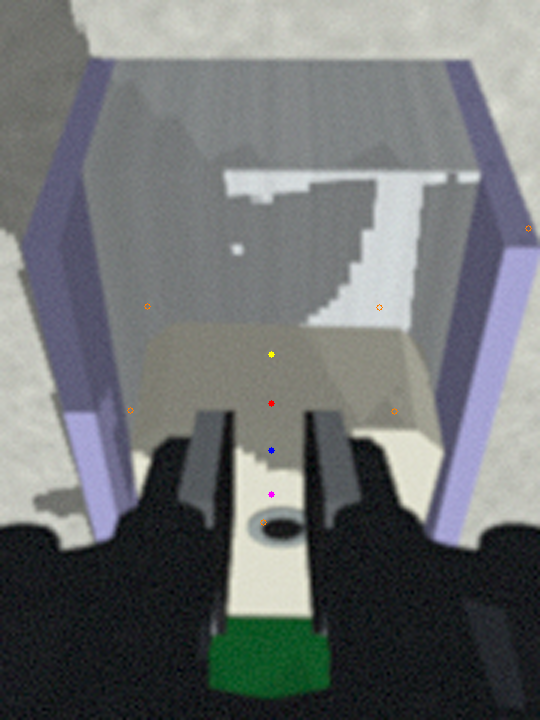

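Run:
```python
import pickle,cv2,numpy as np
from h import *
psi=-.041;c,q=np.cos(psi),np.sin(psi)
def loc(P):
    e=P[:2]-[697,130.5];return np.round([c*e[0]+q*e[1],-q*e[0]+c*e[1]],1)
win={"top":(205,155,222,178),"side":(248,155,272,172)}
for n in(0,3,4):
    d=pickle.load(open(f"f{n}.pkl","rb"))
    for k,(a,b,e,f) in win.items():
        g=d[k]["frame"][b:f,a:e].astype(float).mean(2)
        if n in(0,3,4):
            m,_,l,_=cv2.minMaxLoc(cv2.GaussianBlur(g,(0,0),.8)[3:-3,3:-3])
            u=(l[0]+3+a,l[1]+3+b);print(n,k,u,loc(unproj(d[k],u,73)),m)
d=pickle.load(open("f4.pkl","rb"));a=d["side"]["frame"][150:195,235:300]
cv2.imwrite("pics/z.png",cv2.resize(a,None,fx=12,fy=12,interpolation=2))
b=pickle.load(open("f3.pkl","rb"))["side"]["frame"][150:195,235:300]
cv2.imwrite("pics/z3.png",cv2.resize(b,None,fx=12,fy=12,interpolation=2))
```

```text
0 top (213, 169) [-96.5   1.5] 70.81212998934927
0 side (268, 158) [-54.9  22.5] 89.2191550722806
3 top (213, 169) [-96.5   1.5] 79.44082459883398
3 side (268, 158) [-54.9  22.5] 94.07635272692096
4 top (209, 174) [-111.6   12.1] 75.31653255802185
4 side (254, 163) [-110.9   19.4] 36.78501093070125
```

View pics/z.png

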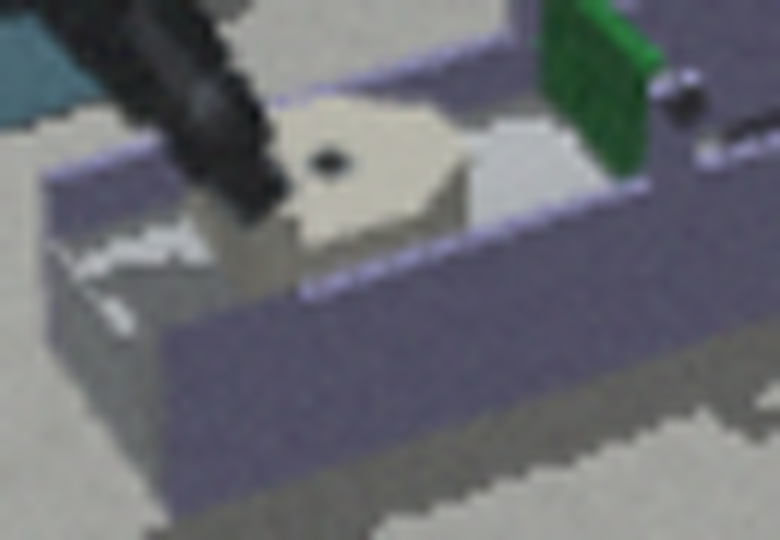

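View pics/z3.png

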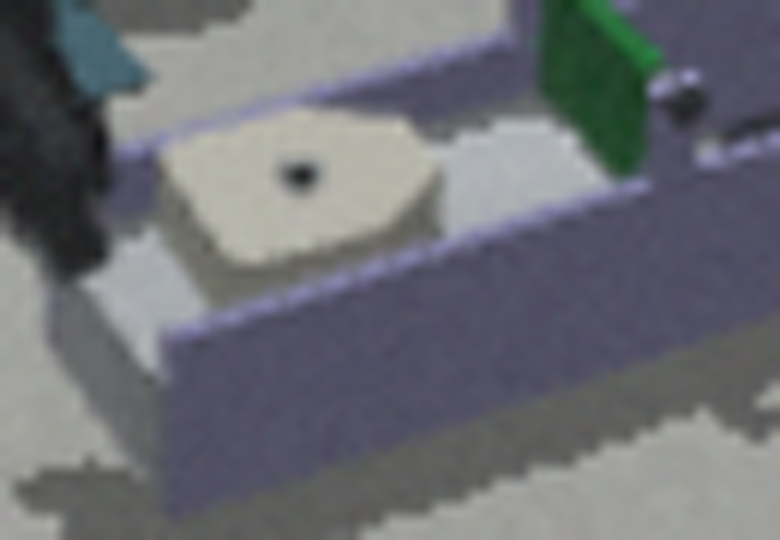

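Run:
```python
import pickle,numpy as np
from h import *
psi=-.041;c,q=np.cos(psi),np.sin(psi)
def loc(P):
    e=P[:2]-[697,130.5];return np.round([c*e[0]+q*e[1],-q*e[0]+c*e[1]],1)
d=pickle.load(open("f4.pkl","rb"))
W=lambda a,b:(a/3+170-.33,b/3+90-.33)
S=lambda a,b:(a/12+235-.5,b/12+150-.5)
T=lambda a,b:(a/8+190-.5,b/8+150-.5)
for n,p,z in[("deckfrontL",(88,170),45),("deckfrontR",(478,178),45),("wallR",(540,245),67),("wallL",(68,412),67),("wallfrontR",(470,60),67),("rearbL",(165,322),45),("rearbR",(408,330),45),("rearbL49",(165,322),49),("reartR",(440,440),73),("hole",(280,527),73)]:
    print("w",n,loc(unproj(d["wrist"],W(*p),z)))
for n,p,z in[("hole",(328,160),73),("noseRtop",(468,160),73),("rearRtop",(300,245),73),("rearLtop",(190,198),73),("wideR?",(435,195),73)]:
    print("s",n,loc(unproj(d["side"],S(*p),z)))
for n,p,z in[("hole",(184,132),73),("rearLtop",(98,205),73),("rearR",(265,205),73),("noseL",(150,32),73),("noseR",(220,32),73),("wideR",(273,100),73)]:
    print("t",n,loc(unproj(d["top"],T(*p),z)))
d=pickle.load(open("f3.pkl","rb"))
print("before")
for n,p,z in[("hole",(300,177),73),("noseRtop",(440,165),73),("rearRtop",(237,265),73),("rearLtop",(160,155),73)]:
    print("s",n,loc(unproj(d["side"],S(*p),z)))
```

```text
w deckfrontL [-156.2  -31.4]
w deckfrontR [-154.7   39. ]
w wallR [-156.6   44.6]
w wallL [-115.3  -37.7]
w wallfrontR [-188.    28.3]
w rearbL [-118.6  -20.7]
w rearbR [-116.4   30.7]
w rearbL49 [-122.4  -20. ]
w reartR [-114.6   33.6]
w hole [-85.    3.6]
s hole [-86.6   8.3]
s noseRtop [-51.   -9.6]
s rearRtop [-111.3  -21.8]
s rearLtop [-129.3   10.5]
s wideR? [-67.  -19.2]
t hole [-87.8   3.5]
t rearLtop [-115.9   32.7]
t rearR [-113.1  -27.2]
t noseL [-51.6  18.1]
t noseR [-50.4  -7.2]
t wideR [-74.6 -27.8]
before
s hole [-97.3   5. ]
s noseRtop [-59.2  -8. ]
s rearRtop [-130.8  -21.7]
s rearLtop [-128.3   31.7]
```

Run:
```python
import pickle,numpy as np,cv2
from h import *
from scipy.optimize import least_squares
psi=-.041;c,q=np.cos(psi),np.sin(psi)
def loc(P):
    e=P[:2]-[697,130.5];return np.round([c*e[0]+q*e[1],-q*e[0]+c*e[1],P[2]],1)
d=pickle.load(open("f4.pkl","rb"))
S=lambda a,b:np.array((a/12+235-.5,b/12+150-.5))
T=lambda a,b:np.array((a/8+190-.5,b/8+150-.5))
W=lambda a,b:np.array((a/3+170-.33,b/3+90-.33))
def tri(**o):
    r=least_squares(lambda P:np.concatenate([proj(d[k],P)[0]-v for k,v in o.items()]),[600,130,60]);return loc(r.x),r.fun.round(1)
print(tri(side=S(288,188),top=T(222,186)))
print(tri(side=S(250,218),wrist=W(215,412)))
print(tri(side=S(300,245),top=T(265,207)), tri(side=S(300,245),wrist=W(135,450)))
print(tri(side=S(328,160),top=T(184,132)),tri(side=S(328,160),wrist=W(280,527)))
print(tri(side=S(468,157),top=T(220,32)))
b=d["wrist"]["frame"][180:300,200:330];cv2.imwrite("pics/zw.png",cv2.resize(b,None,fx=6,fy=5,interpolation=2))
```

```text
(array([-109.7,  -12.8,   86.4]), array([ 0.2, -0. , -0.1,  0.2]))
(array([-121.8,   -8.6,   72.5]), array([-0.5,  1. ,  0.1,  0.2]))
(array([-114.7,  -27.9,   78.8]), array([-0.,  0.,  0., -0.])) (array([-112.8,  -24.1,   74.2]), array([-0.1,  0.2,  0. ,  0. ]))
(array([-89. ,   3. ,  77.7]), array([ 0.1, -0. , -0. ,  0.1])) (array([-89.4,   3.6,  75.9]), array([-0.1,  0.3,  0. ,  0.1]))
(array([-49.9,  -7.1,  72. ]), array([-0.1,  0. ,  0. , -0.1]))
```

View pics/zw.png

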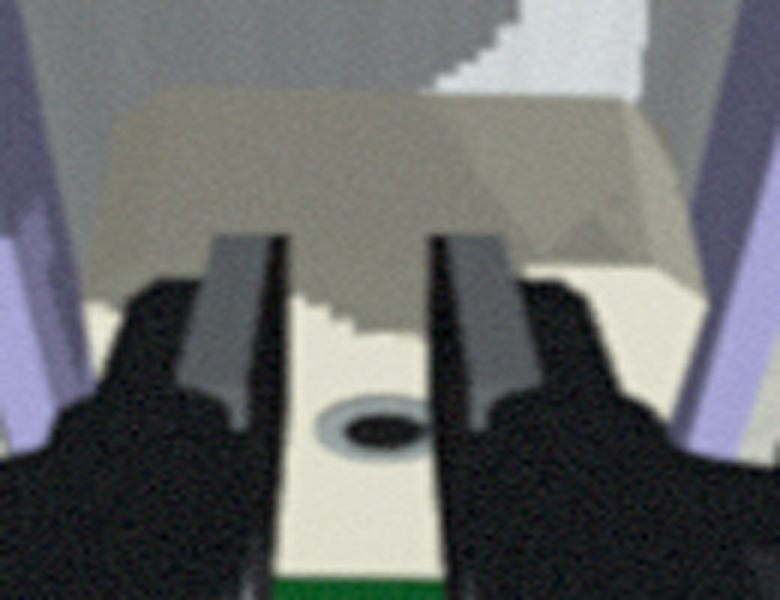

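Run:
```python
import pickle,numpy as np,cv2
from h import *
from scipy.spatial.transform import Rotation as R
st={1:([532.6,138.4,108.3],[-3.139,.497,3.1]),3:([533.4,137.7,53.8],[-3.139,.298,3.099]),4:([593.4,136.6,54.8],[-3.136,.469,3.101])}
ims=[]
for n,(p,o) in st.items():
    d=pickle.load(open(f"f{n}.pkl","rb"));Q=R.from_euler("xyz",o).as_matrix()
    a,b=(225,150) if n<4 else (235,150)
    f=10;im=cv2.resize(d["side"]["frame"][b-10:b+45,a-5:a+60],None,fx=f,fy=f,interpolation=2)[:,:600]
    for r,col in((0,(0,0,255)),(10,(0,255,255)),(20,(255,0,255))):
      for x in(-11,11):
        for y in(-14,14):
          u=(proj(d["side"],np.array(p)+Q@np.array([x,y,-r]))[0]-[a-5,b-10]+.5)*f
          cv2.circle(im,(int(u[0]),int(u[1])),4,col,-1)
    cv2.imwrite(f"pics/zz{n}.png",im)
```

```text
(no output)
```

View pics/zz1.png

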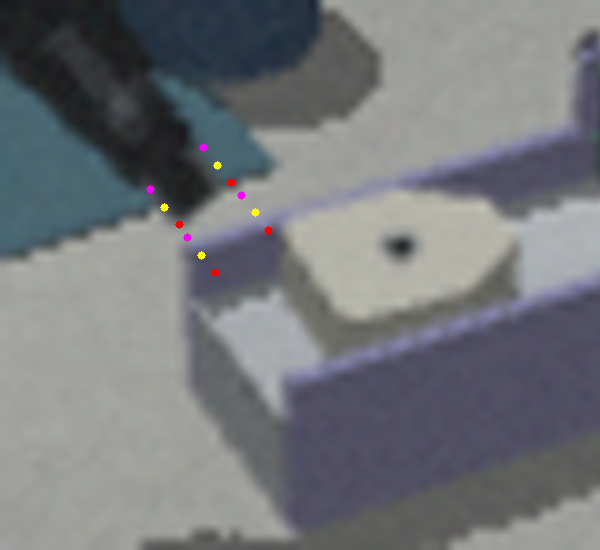

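View pics/zz3.png

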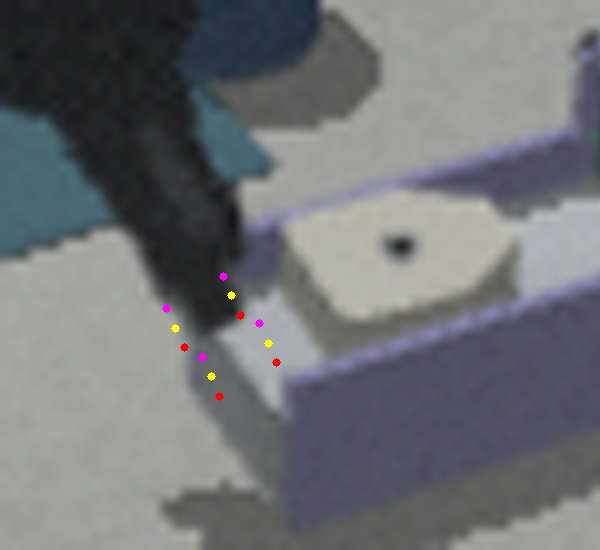

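View pics/zz4.png

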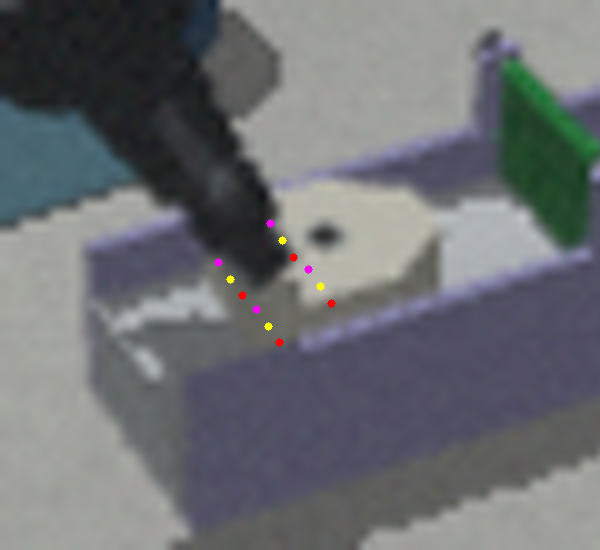

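Call:
servo_tool(deltas=[-6,0.2,0,0,0,0,0.15,-8,0.3,0,0,0,0,0.15,-8,0.3,0,0,0.02,0,0.15,-8,0.3,0,0,0.04,0,0.15,0,0,0,0,0.04,0,0.15,0,0,0,0,0,0,0.15])

```text
time: 5.5
tcp_pos: [564.6, 137.1, 55.7]
orientation: [-3.135, 0.368, 3.098]
wrist_force: [1.6, -0.1, -0.3]
width: 13.2
```

```bash
python3 rot.py 0.37; python3 look.py 5
python3 - <<'E'
import pickle,cv2
d=pickle.load(open("f5.pkl","rb"))
cv2.imwrite("pics/z5s.png",cv2.resize(d["side"]["frame"][140:200,225:295],None,fx=10,fy=10,interpolation=2))
cv2.imwrite("pics/z5t.png",cv2.resize(d["top"]["frame"][145:205,190:240],None,fx=9,fy=9,interpolation=2))
E
```

```text
[564.6 137.1  55.7] rotvec [ 0.006 -0.002  0.004] local -132.6 1.1 [-0.24  0.45 -0.18  2.15  0.87  0.31  0.34] [ 1.6 -0.1 -0.3]
5.65 [563.3 136.4  54.5] [-3.132  0.369  3.101] [-0.25  0.45 -0.17  2.16  0.87  0.31  0.33]
```

View pics/z5s.png

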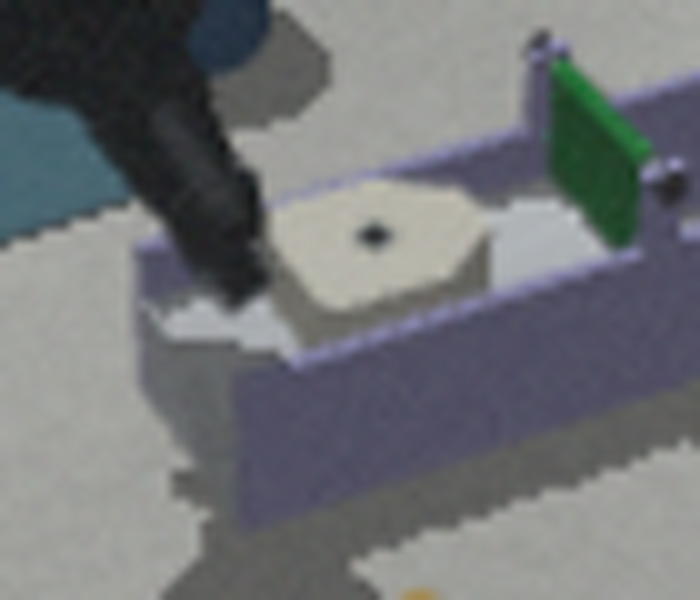

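View pics/w5.png

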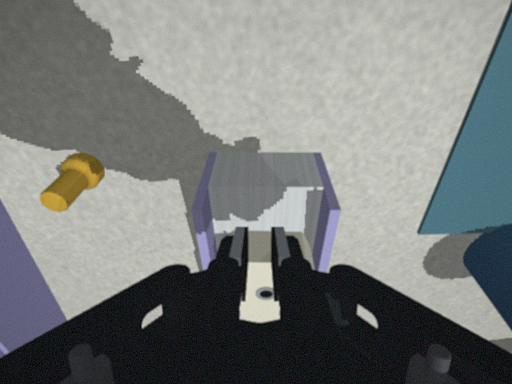

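View pics/z5t.png

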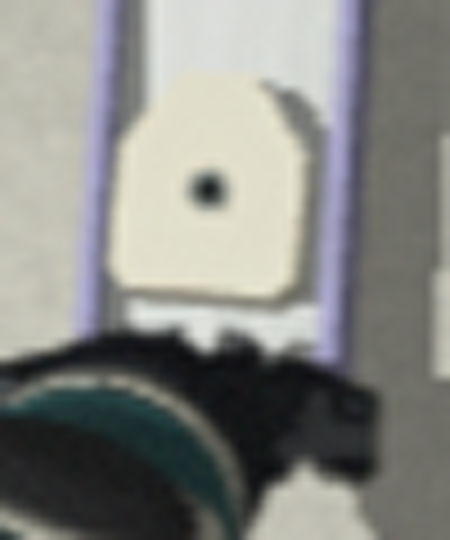

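Run:
```python
import pickle,numpy as np,cv2
from h import *
from scipy.optimize import least_squares
from scipy.spatial.transform import Rotation as R
psi=-.041;c,q=np.cos(psi),np.sin(psi)
def loc(P):
    e=P[:2]-[697,130.5];return np.round([c*e[0]+q*e[1],-q*e[0]+c*e[1],P[2]],1)
d=pickle.load(open("f5.pkl","rb"))
S=lambda a,b:np.array((a/10+225-.5,b/10+140-.5))
T=lambda a,b:np.array((a/9+190-.5,b/9+145-.5))
def tri(**o):
    r=least_squares(lambda P:np.concatenate([proj(d[k],P)[0]-v for k,v in o.items()]),[600,130,60]);return loc(r.x),r.fun.round(1)
print("hole",tri(side=S(374,235),top=T(208,188)),loc(unproj(d["top"],T(208,188),73)))
print("rearR",tri(side=S(330,310),top=T(295,297)))
print("rear edge top", loc(unproj(d["top"],T(112,287),73)),loc(unproj(d["top"],T(270,300),73)))
print("tips top assuming z60", loc(unproj(d["top"],T(185,345),62)),loc(unproj(d["top"],T(262,352),62)),"left finger")
p=np.array([563.5,136.5,54.6]);Q=R.from_euler("xyz",[-3.132,.369,3.101]).as_matrix()
f=10;im=cv2.resize(d["side"]["frame"][140:200,225:295],None,fx=f,fy=f,interpolation=2)
for r,col in((0,(0,0,255)),(10,(0,255,255)),(20,(255,0,255))):
  for x in(-11,11):
    for y in(-14,14):
      u=(proj(d["side"],p+Q@np.array([x,y,-r]))[0]-[225,140]+.5)*f;cv2.circle(im,(int(u[0]),int(u[1])),4,col,-1)
f=9;it=cv2.resize(d["top"]["frame"][145:205,190:240],None,fx=f,fy=f,interpolation=2)
for r,col in((0,(0,0,255)),(10,(0,255,255)),(20,(255,0,255))):
  for x in(-11,11):
    for y in(-14,14):
      u=(proj(d["top"],p+Q@np.array([x,y,-r]))[0]-[190,145]+.5)*f;cv2.circle(it,(int(u[0]),int(u[1])),3,col,-1)
cv2.imwrite("pics/z5b.png",np.hstack([im[:540,100:450],it]))
```

```text
hole (array([-87.6,   3.2,  76.5]), array([ 0.4, -0.1, -0.1,  0.3])) [-86.    3.3  73. ]
rearR (array([-121.1,  -27.1,   78.1]), array([ 0.1, -0. , -0. ,  0.1]))
rear edge top [-119.5   31.9   73. ] [-121.3  -18.8   73. ]
tips top assuming z60 [-135.5    8.9   62. ] [-136.6  -16.    62. ] left finger
```

View pics/z5b.png

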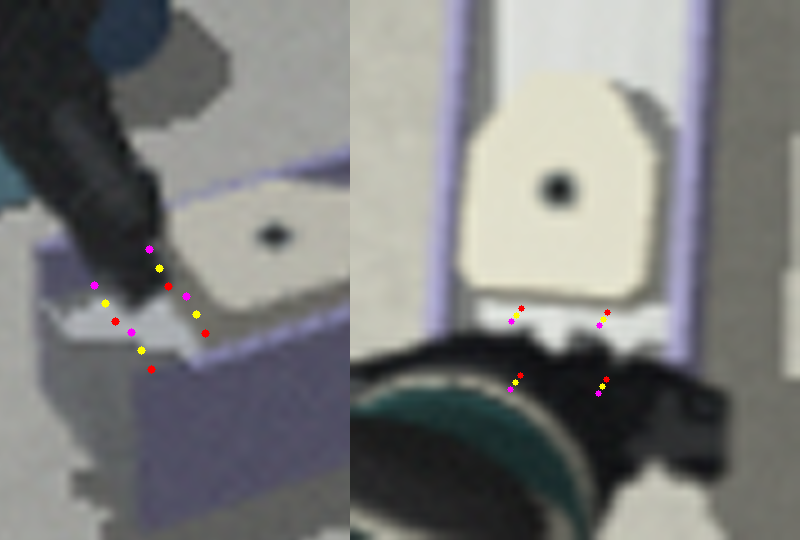

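Call:
servo_tool(deltas=[-3,0.5,5,0,0,0,0.0,-3,0.5,0,0,0,0,0.0,0,0,0,0,0,0,0.0,0,0,0,0,0,0,0.0])

```text
time: 5.98
tcp_pos: [556.8, 139.1, 59.9]
orientation: [-3.131, 0.369, 3.104]
wrist_force: [-0.4, 0.3, -0.2]
width: -0.4
```

```bash
python3 rot.py 0.37; python3 look.py 6
python3 - <<'E'
import pickle,cv2
d=pickle.load(open("f6.pkl","rb"))
cv2.imwrite("pics/z6s.png",cv2.resize(d["side"]["frame"][140:200,225:295],None,fx=10,fy=10,interpolation=2))
cv2.imwrite("pics/z6t.png",cv2.resize(d["top"]["frame"][145:205,190:240],None,fx=9,fy=9,interpolation=2))
E
```

```text
[556.8 139.1  59.9] rotvec [ 0.009 -0.002 -0.   ] local -140.4 2.8 [-0.25  0.44 -0.18  2.17  0.86  0.31  0.34] [-0.4  0.3 -0.2]
6.1333 [557.3 138.7  59.8] [-3.132  0.369  3.103] [-0.24  0.44 -0.18  2.16  0.86  0.31  0.34]
```

View pics/z6s.png

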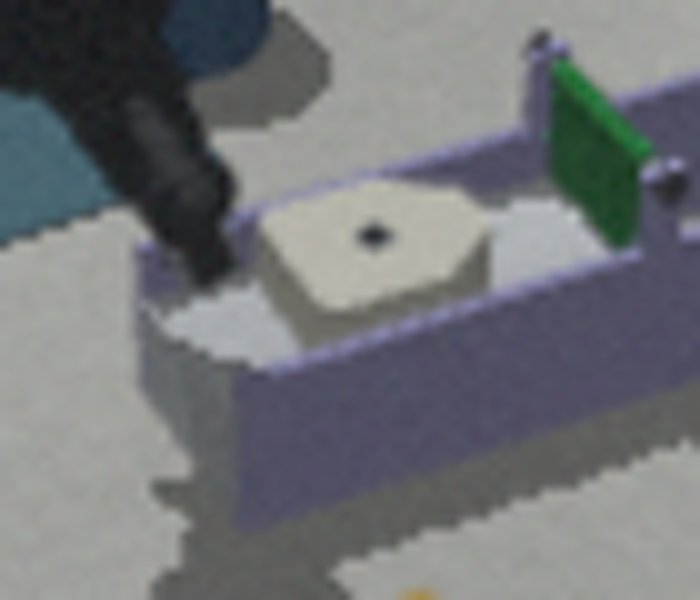

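View pics/w6.png

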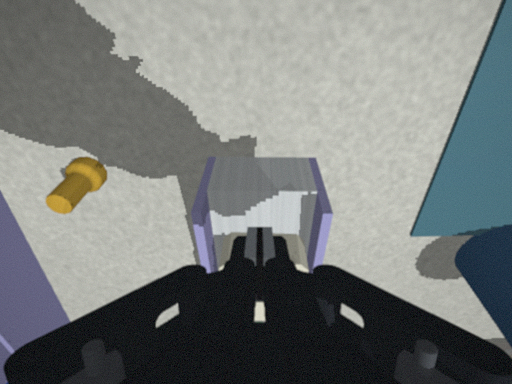

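View pics/z6t.png

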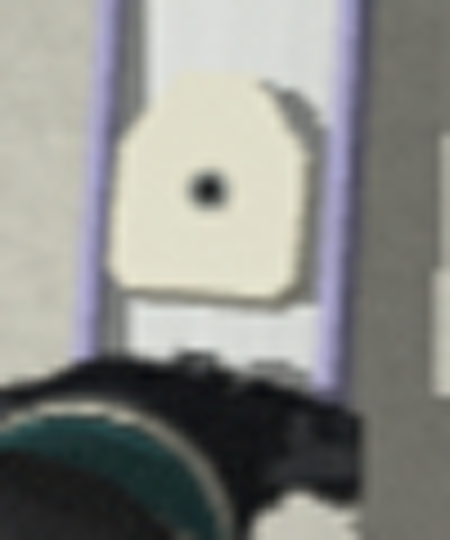

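Run:
```python
import pickle,numpy as np,cv2
from h import *
from scipy.spatial.transform import Rotation as R
d=pickle.load(open("f6.pkl","rb"))
p=np.array([557.1,138.9,59.9]);Q=R.from_euler("xyz",[-3.132,.369,3.103]).as_matrix()
out=[]
for k,(a,b,c,e,f) in {"side":(225,140,260,200,10),"top":(190,145,240,205,8)}.items():
  im=cv2.resize(d[k]["frame"][b:e,a:c],None,fx=f,fy=f,interpolation=2)
  for r,col in((0,(0,0,255)),(20,(0,255,255)),(40,(255,0,255))):
    for x in(-11,11):
      for y in(-7,7):
        u=(proj(d[k],p+Q@np.array([x,y,-r]))[0]-[a,b]+.5)*f;cv2.circle(im,(int(u[0]),int(u[1])),3,col,-1)
  out.append(im[:480])
im=np.hstack(out);cv2.imwrite("pics/z6b.png",im)
```

```text
(no output)
```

View pics/z6b.png

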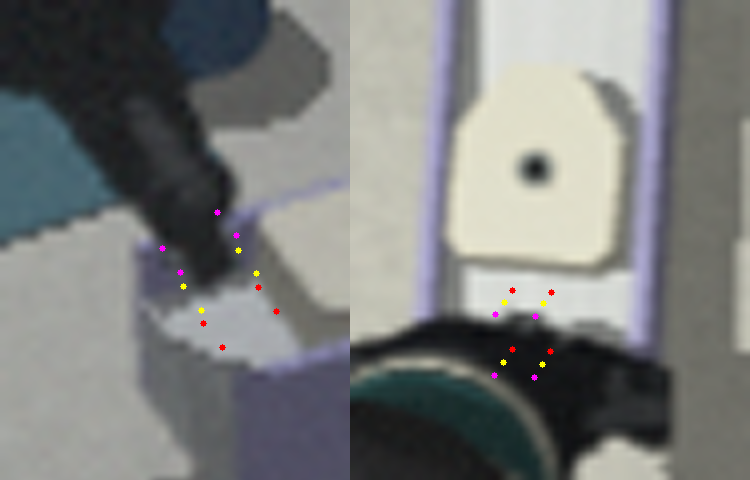

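Call:
servo_tool(deltas=[0,0,-3,0,0,0,0,0,0,-3,0,0,0,0,0,0,-2,0,0,0,0,0,0,0,0,0,0,0,0,0,0,0,0,0,0])

```text
time: 6.55
tcp_pos: [557.2, 138.4, 51.4]
orientation: [-3.132, 0.368, 3.103]
wrist_force: [0.1, -0.3, 1.4]
width: 0.1
```

Call:
servo_tool(deltas=[0,0,-2,0,0,0,0,0,0,0,0,0,0,0,0,0,0,0,0,0,0])

```text
time: 6.8
tcp_pos: [557.3, 138.4, 49.7]
orientation: [-3.132, 0.369, 3.103]
wrist_force: [0.3, 0.0, 0.9]
width: -0.3
```

Call:
servo_tool(deltas=[0,0,-2,0,0,0,0,0,0,0,0,0,0,0,0,0,0,0,0,0,0])

```text
time: 7.05
tcp_pos: [557.3, 138.4, 47.7]
orientation: [-3.132, 0.369, 3.103]
wrist_force: [-0.7, -1.4, 0.8]
width: 0.3
```

Call:
servo_tool(deltas=[0,0,-2,0,0,0,0,0,0,0,0,0,0,0,0,0,0,0,0,0,0])

```text
time: 7.3
tcp_pos: [557.3, 138.4, 45.7]
orientation: [-3.132, 0.368, 3.103]
wrist_force: [-0.1, -0.5, -0.3]
width: -0.1
```

Call:
servo_tool(deltas=[0,0,-2,0,0,0,0,0,0,0,0,0,0,0,0,0,0,0,0,0,0])

```text
time: 7.55
tcp_pos: [557.3, 138.4, 43.7]
orientation: [-3.132, 0.368, 3.103]
wrist_force: [-0.5, 0.0, 0.4]
width: -0.1
```

```bash
python3 rot.py 0.37; python3 look.py 7
python3 - <<'E'
import pickle,cv2
d=pickle.load(open("f7.pkl","rb"))
cv2.imwrite("pics/z7s.png",cv2.resize(d["side"]["frame"][150:185,230:265],None,fx=16,fy=16,interpolation=2))
cv2.imwrite("pics/z7w.png",cv2.resize(d["wrist"]["frame"][140:290,170:350],None,fx=4,fy=4,interpolation=2))
E
```

```text
[557.3 138.4  43.7] rotvec [ 0.009 -0.002  0.001] local -139.9 2.2 [-0.29  0.47 -0.13  2.17  0.92  0.28  0.27] [-0.5  0.   0.4]
7.7 [557.4 138.4  43.8] [-3.132  0.369  3.103] [-0.29  0.47 -0.13  2.17  0.92  0.28  0.27]
```

View pics/z7s.png

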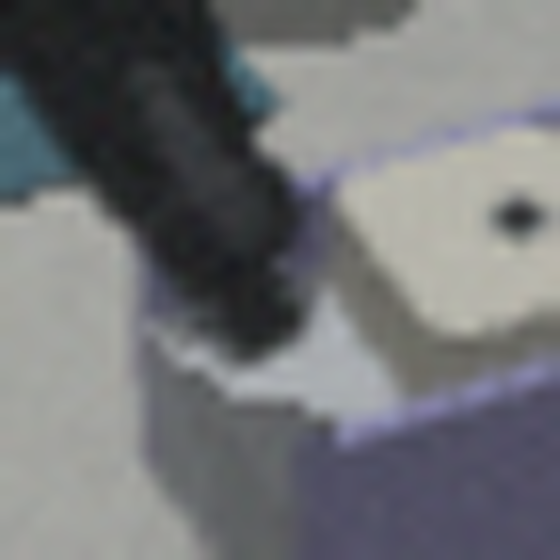

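View pics/z7w.png

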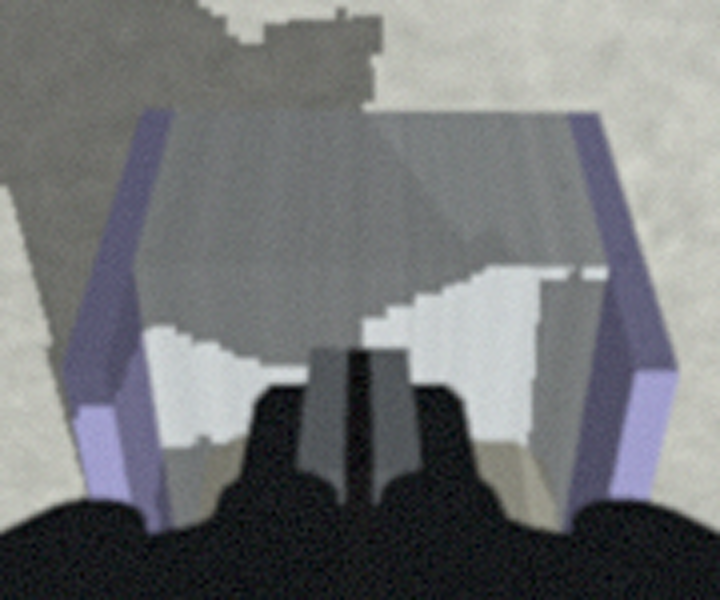

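Call:
servo_tool(deltas=[0,0,-3,0,0,0,0,0,0,0,0,0,0,0])

```text
time: 7.87
tcp_pos: [557.2, 138.3, 40.4]
orientation: [-3.132, 0.368, 3.103]
wrist_force: [0.3, 0.4, -0.8]
width: 0.1
```

Call:
servo_tool(deltas=[0,0,-3,0,0,0,0,0,0,0,0,0,0,0])

```text
time: 8.03
tcp_pos: [557.1, 138.3, 37.3]
orientation: [-3.131, 0.368, 3.103]
wrist_force: [0.1, -0.5, -0.2]
width: -0.2
```

Call:
servo_tool(deltas=[0,0,-2,0,0,0,0,0,0,0,0,0,0,0])

```text
time: 8.2
tcp_pos: [557.2, 138.4, 35.4]
orientation: [-3.132, 0.368, 3.103]
wrist_force: [-0.8, -0.5, -1.0]
width: 0.2
```

Call:
servo_tool(deltas=[0,0,-2,0,0,0,0,0,0,0,0,0,0,0])

```text
time: 8.37
tcp_pos: [557.2, 138.4, 33.5]
orientation: [-3.132, 0.368, 3.103]
wrist_force: [0.5, 1.1, 0.0]
width: 0.4
```

Call:
servo_tool(deltas=[0,0,-2,0,0,0,0,0,0,0,0,0,0,0])

```text
time: 8.53
tcp_pos: [557.2, 138.4, 31.5]
orientation: [-3.132, 0.368, 3.103]
wrist_force: [-0.1, 0.3, -0.1]
width: 0.3
```

```bash
python3 rot.py 0.37; python3 look.py 8
python3 - <<'E'
import pickle,cv2
d=pickle.load(open("f8.pkl","rb"))
cv2.imwrite("pics/z8s.png",cv2.resize(d["side"]["frame"][150:185,230:265],None,fx=16,fy=16,interpolation=2))
cv2.imwrite("pics/z8w.png",cv2.resize(d["wrist"]["frame"][140:290,170:350],None,fx=4,fy=4,interpolation=2))
E
```

```text
[557.2 138.4  31.5] rotvec [ 0.009 -0.002  0.001] local -140.0 2.1 [-0.32  0.49 -0.09  2.18  0.96  0.25  0.22] [-0.1  0.3 -0.1]
8.6833 [557.4 138.5  31.8] [-3.132  0.369  3.103] [-0.32  0.49 -0.09  2.18  0.96  0.25  0.22]
```

View pics/z8s.png

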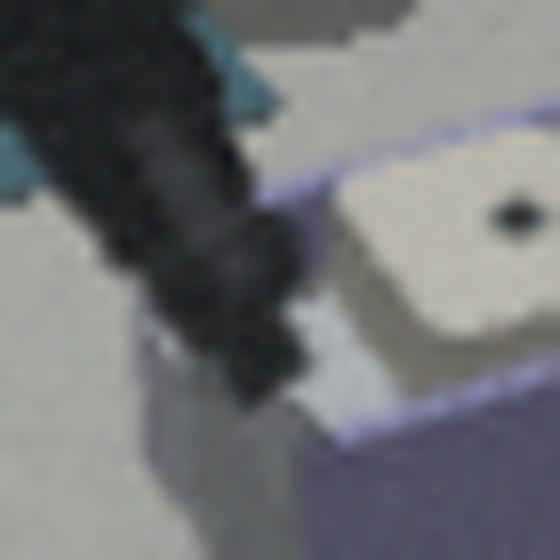

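View pics/z8w.png

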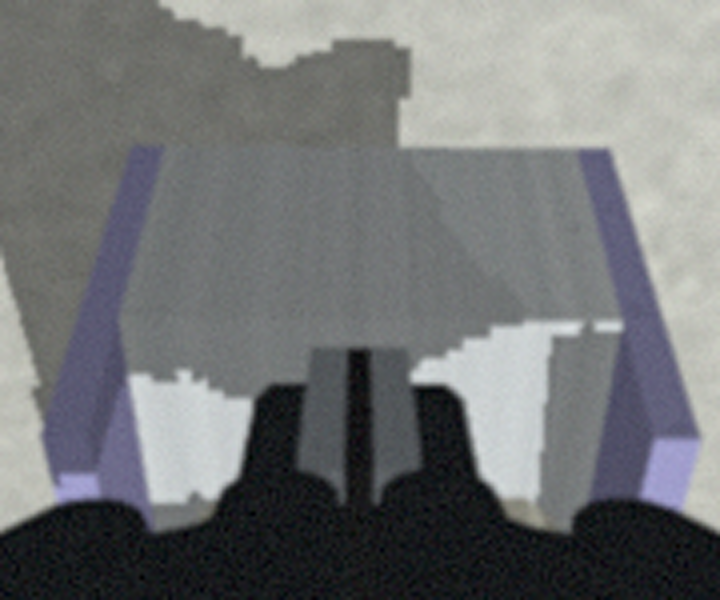

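Run:
```python
import pickle,numpy as np
from h import *
psi=-.041;c,q=np.cos(psi),np.sin(psi)
def loc(P):
    e=P[:2]-[697,130.5];return np.round([c*e[0]+q*e[1],-q*e[0]+c*e[1],P[2]],1)
d=pickle.load(open("f8.pkl","rb"))
for z in(45,50,55,60,65):print(z,"side lowcorner",loc(unproj(d["side"],(250/16+230-.5,405/16+150-.5),z)),"front corner",loc(unproj(d["side"],(300/16+230-.5,360/16+150-.5),z)),"wrist",loc(unproj(d["wrist"],(358/4+170-.5,350/4+140-.5),z)))
```

```text
45 side lowcorner [-151.    7.   45.] front corner [-134.9   15.6   45. ] wrist [-150.2    1.6   45. ]
50 side lowcorner [-153.5    1.6   50. ] front corner [-137.5   10.2   50. ] wrist [-155.1    1.6   50. ]
55 side lowcorner [-156.    -3.7   55. ] front corner [-140.1    4.8   55. ] wrist [-159.9    1.7   55. ]
60 side lowcorner [-158.5   -9.1   60. ] front corner [-142.7   -0.6   60. ] wrist [-164.7    1.7   60. ]
65 side lowcorner [-161.   -14.4   65. ] front corner [-145.3   -6.    65. ] wrist [-169.5    1.8   65. ]
```

Call:
servo_tool(deltas=[0,0,-2,0,0,0,0,0,0,0,0,0,0,0])

```text
time: 8.85
tcp_pos: [557.3, 138.4, 29.6]
orientation: [-3.132, 0.368, 3.103]
wrist_force: [0.2, -0.2, 1.0]
width: -0.2
```

Call:
servo_tool(deltas=[0,0,-2,0,0,0,0,0,0,0,0,0,0,0])

```text
time: 9.02
tcp_pos: [557.2, 138.3, 27.5]
orientation: [-3.132, 0.368, 3.103]
wrist_force: [1.5, -0.0, -0.9]
width: -0.0
```

Call:
servo_tool(deltas=[0,0,-1.5,0,0,0,0,0,0,0,0,0,0,0])

```text
time: 9.18
tcp_pos: [557.2, 138.4, 26.0]
orientation: [-3.132, 0.368, 3.103]
wrist_force: [-0.9, -0.1, 0.2]
width: -0.2
```

Call:
servo_tool(deltas=[0,0,-1.5,0,0,0,0,0,0,0,0,0,0,0])

```text
time: 9.35
tcp_pos: [557.7, 138.5, 25.5]
orientation: [-3.132, 0.37, 3.103]
wrist_force: [-3.2, -1.0, 8.1]
width: -0.4
```

Call:
servo_tool(deltas=[0,0,-1.5,0,0,0,0,0,0,0,0,0,0,0])

```text
time: 9.52
tcp_pos: [558.4, 138.6, 25.3]
orientation: [-3.132, 0.372, 3.102]
wrist_force: [-7.0, -1.5, 18.8]
width: -0.3
```

```bash
python3 rot.py 0.37; python3 look.py 9
python3 - <<'E'
import pickle,cv2
d=pickle.load(open("f9.pkl","rb"))
cv2.imwrite("pics/z9s.png",cv2.resize(d["side"]["frame"][150:185,230:265],None,fx=16,fy=16,interpolation=2))
cv2.imwrite("pics/z9w.png",cv2.resize(d["wrist"]["frame"][140:290,170:350],None,fx=4,fy=4,interpolation=2))
E
```

```text
[558.4 138.6  25.3] rotvec [0.009 0.002 0.002] local -138.9 2.4 [-0.35  0.5  -0.06  2.18  1.    0.22  0.18] [-7.  -1.5 18.8]
9.6667 [558.3 138.6  25.3] [-3.132  0.372  3.102] [-0.35  0.5  -0.06  2.18  1.    0.22  0.18]
```

View pics/z9s.png

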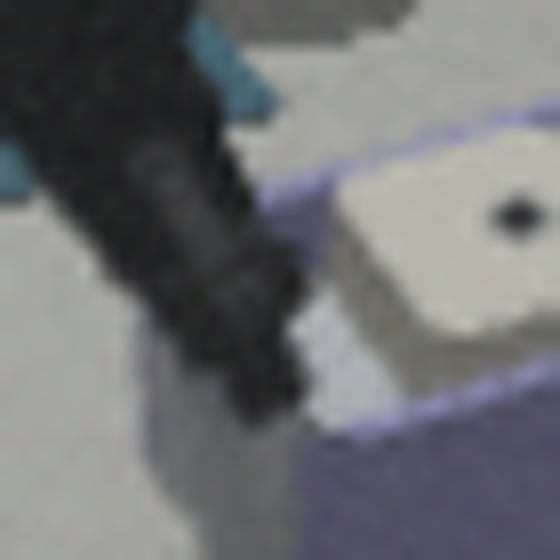

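View pics/z9w.png

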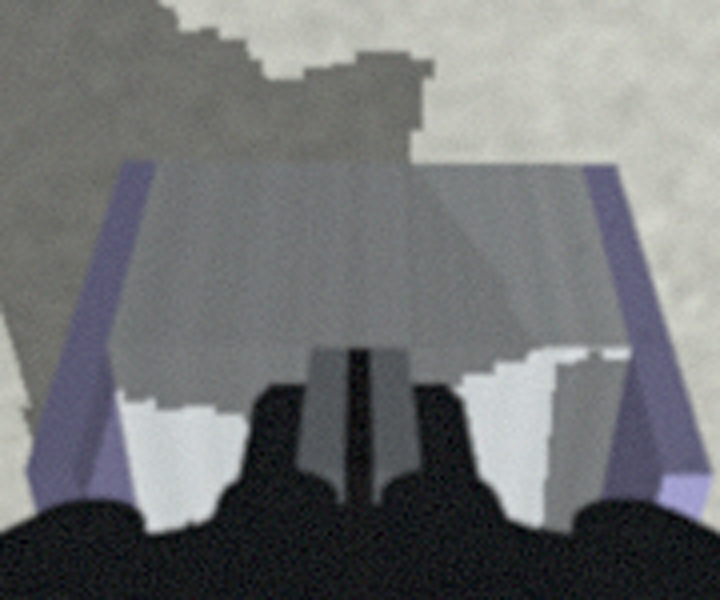

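Call:
servo_tool(deltas=[0,0.3,3,0.005,0,0,0,0,0.3,4,0.004,0,0,0,0,0,0,0,0,0,0,0,0,0,0,0,0,0])

```text
time: 10.0
tcp_pos: [557.5, 138.9, 30.4]
orientation: [3.141, 0.368, 3.098]
wrist_force: [-0.8, -0.2, 0.8]
width: -0.1
```

```bash
python3 rot.py 0.37
```

```text
[557.5 138.9  30.4] rotvec [-0.    -0.002  0.002] local -139.7 2.6 [-0.32  0.49 -0.09  2.18  0.97  0.23  0.21] [-0.8 -0.2  0.8]
```

Call:
servo_tool(deltas=[6,-0.2,0,0,0,0,0,6,-0.3,0,0,0,0,0,6,-0.2,0,0,0,0,0,6,-0.3,0,0,0,0,0,6,-0.2,0,0,0,0,0,6,-0.3,0,0,0,0,0,6,-0.2,0,0,0,0,0,6,-0.3,0,0,0,0,0,6,-0.2,0,0,0,0,0,0,0,0,0,0,0,0])

```text
time: 10.83
tcp_pos: [612.9, 136.6, 30.6]
orientation: [3.141, 0.369, 3.098]
wrist_force: [0.2, 0.3, 0.8]
width: 0.2
```

```bash
python3 rot.py 0.37; python3 look.py 10
```

```text
[612.9 136.6  30.6] rotvec [-0.    -0.001  0.002] local -84.3 2.6 [-0.2   0.56 -0.18  2.05  0.89  0.3   0.36] [0.2 0.3 0.8]
10.9833 [611.2 136.7  30.2] [-3.141  0.368  3.099] [-0.2   0.55 -0.18  2.06  0.89  0.3   0.36]
```

View pics/s10.png

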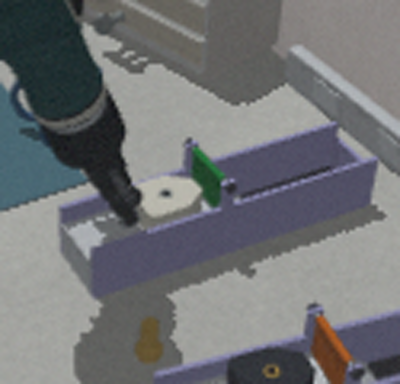

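View pics/t10.png

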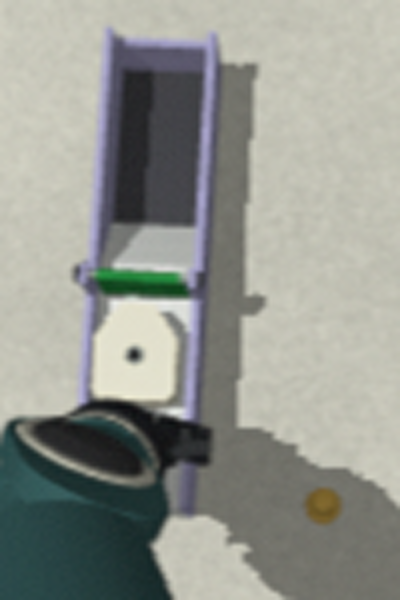

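View pics/w10.png

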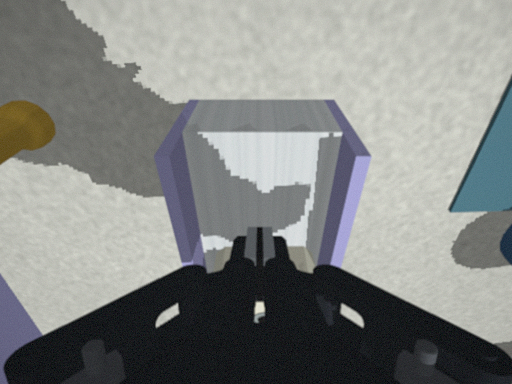

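Call:
servo_tool(deltas=[0,0,1,-0.002,-0.066,0,0,0,0,1,-0.003,-0.066,0,0,0,0,0,0,0,0,0])

```text
time: 11.23
tcp_pos: [612.3, 134.5, 30.6]
orientation: [-3.132, 0.451, 3.101]
wrist_force: [-0.8, 0.6, 0.1]
width: 0.1
```

```bash
python3 rot.py 0.5
```

```text
[612.3 134.5  30.6] rotvec [ 0.006 -0.05   0.004] local -84.8 0.5 [-0.38  0.54  0.02  2.12  1.21  0.19 -0.01] [-0.8  0.6  0.1]
```

Call:
servo_tool(deltas=[5,0.3,0.1,0.001,-0.005,0,0,5,0.3,0.1,0.001,-0.005,0,0,5,0.2,0.1,0.001,-0.005,0,0,5,0,0.1,0.001,-0.005,0,0,5,-0.2,0.1,0.001,-0.005,0,0,5,-0.2,0.1,0,-0.005,0,0,5,-0.2,0.1,0,-0.005,0,0,5,-0.2,0.1,0,-0.005,0,0,5,-0.2,0.1,0,-0.005,0,0,5,-0.2,0.1,0,-0.005,0,0])

```text
time: 12.07
tcp_pos: [664.4, 133.9, 32.2]
orientation: [3.141, 0.502, 3.095]
wrist_force: [-0.4, 0.3, -0.2]
width: 0.1
```

```bash
python3 rot.py 0.5; python3 look.py 11
```

```text
[664.4 133.9  32.2] rotvec [-0.001  0.002  0.006] local -32.7 2.1 [-0.36  0.59  0.03  2.04  1.32  0.17 -0.1 ] [-0.4  0.3 -0.2]
12.2167 [664.4 133.9  32.3] [3.141 0.502 3.094] [-0.36  0.59  0.03  2.04  1.32  0.17 -0.1 ]
```

View pics/s11.png

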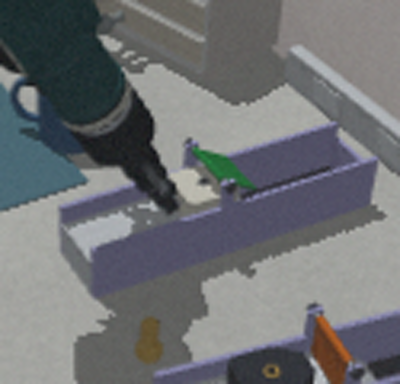

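View pics/t11.png

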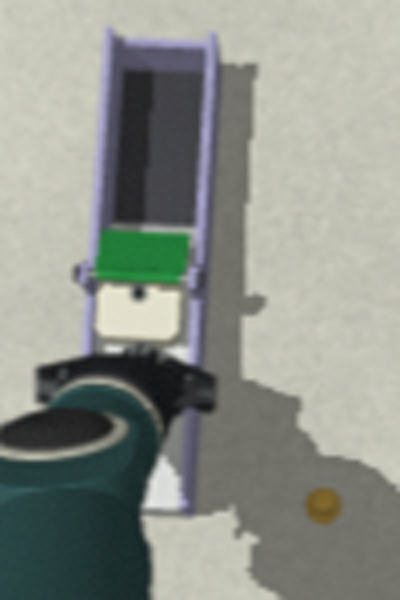

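View pics/w11.png

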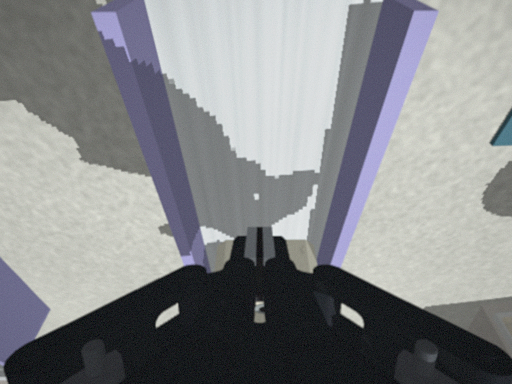

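Call:
servo_tool(deltas=[5,-0.2,0,0,0,0,0,5,-0.2,0,0,0,0,0,5,-0.2,0,0,0,0,0,5,-0.2,0,0,0,0,0,5,-0.2,0,0,-0.01,0,0])

```text
time: 12.63
tcp_pos: [689.7, 132.9, 32.6]
orientation: [3.139, 0.512, 3.093]
wrist_force: [-0.3, -0.6, 0.4]
width: -0.0
```

```bash
python3 rot.py 0.52; python3 look.py 12;python3 - <<'E'
import pickle,cv2
d=pickle.load(open("f12.pkl","rb"))
cv2.imwrite("pics/z12.png",cv2.resize(d["side"]["frame"][130:185,250:320],None,fx=10,fy=10,interpolation=2))
E
```

```text
[689.7 132.9  32.6] rotvec [-0.002 -0.008  0.006] local -7.4 2.1 [-0.31  0.61 -0.02  1.99  1.28  0.19 -0.03] [-0.3 -0.6  0.4]
12.7833 [689.  132.9  32.2] [3.141 0.511 3.095] [-0.31  0.61 -0.01  1.99  1.28  0.19 -0.03]
```

View pics/z12.png

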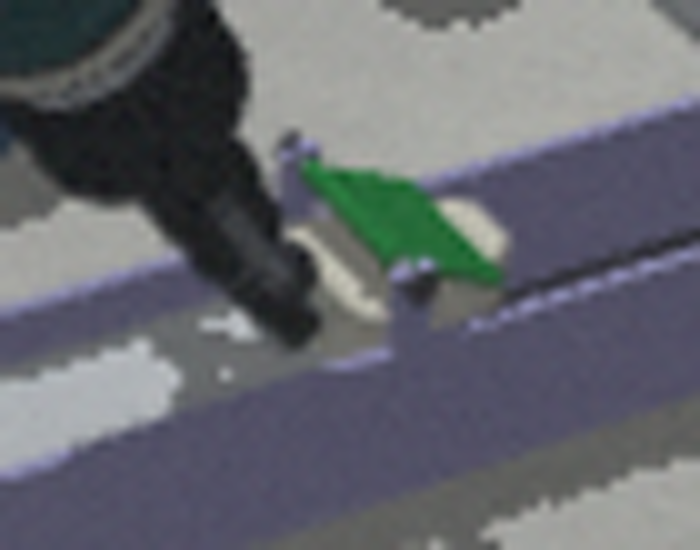

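View pics/t12.png

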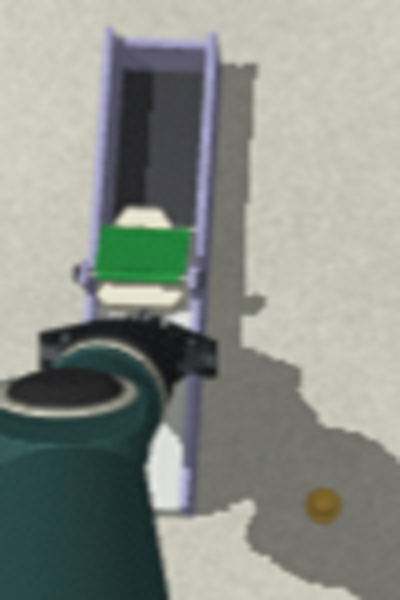

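Call:
servo_tool(deltas=[4,-0.2,0.1,0,-0.01,0,0,4,-0.2,0.1,0,-0.01,0,0,3,-0.1,0.1,0,-0.01,0,0,0,0,0,0,0,0,0])

```text
time: 13.12
tcp_pos: [699.7, 132.6, 32.4]
orientation: [3.139, 0.541, 3.094]
wrist_force: [-0.1, -0.2, -0.7]
width: 0.1
```

```bash
python3 rot.py 0.54; python3 look.py 13;python3 - <<'E'
import pickle,cv2
d=pickle.load(open("f13.pkl","rb"))
cv2.imwrite("pics/z13.png",cv2.resize(d["side"]["frame"][130:185,250:320],None,fx=10,fy=10,interpolation=2))
E
```

```text
[699.7 132.6  32.4] rotvec [-0.002  0.001  0.005] local 2.6 2.2 [-0.34  0.62  0.02  1.99  1.46  0.17 -0.21] [-0.1 -0.2 -0.7]
13.2667 [699.7 132.7  32.6] [3.139 0.541 3.094] [-0.34  0.62  0.02  1.99  1.46  0.17 -0.21]
```

View pics/z13.png

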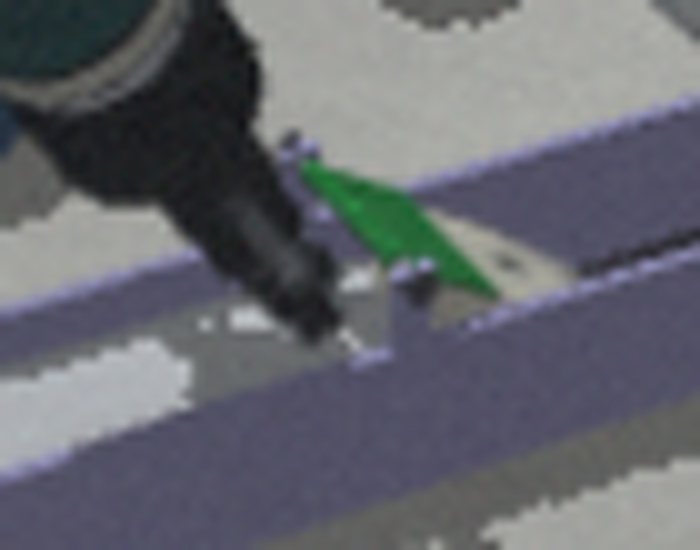

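View pics/t13.png

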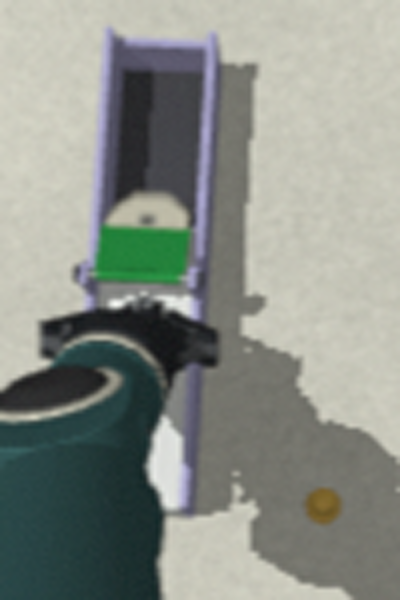

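Call:
servo_tool(deltas=[0,0,0,0,0,0,0,0,0,0,0,0,0,0,0,0,0,0,0,0,0,0,0,0,0,0,0,0])

```text
time: 13.6
tcp_pos: [700.0, 132.5, 32.6]
orientation: [3.138, 0.541, 3.093]
wrist_force: [0.0, 1.0, 0.1]
width: 0.2
```

```bash
python3 look.py 14;python3 - <<'E'
import pickle,cv2
d=pickle.load(open("f14.pkl","rb"))
cv2.imwrite("pics/z14.png",cv2.resize(d["side"]["frame"][130:185,250:340],None,fx=8,fy=8,interpolation=2))
E
```

```text
13.75 [700.  132.5  32.6] [3.139 0.541 3.093] [-0.34  0.62  0.02  1.99  1.46  0.17 -0.21]
```

View pics/z14.png

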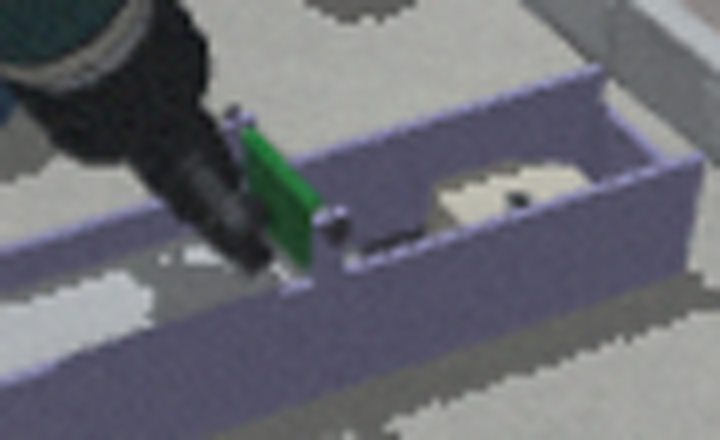

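View pics/t14.png

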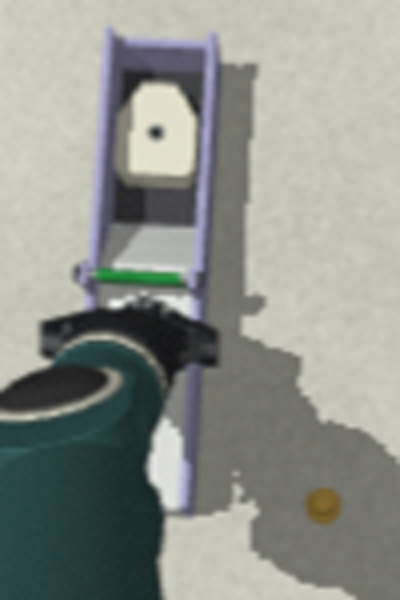

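The housing has dropped into the tray and the flap has swung shut. Next I'll draw the fingers back along the lane and up.

Call:
servo_tool(deltas=[-10,0.4,1,0,0,0,0,-15,0.6,3,0,0,0,0,-15,0.6,5,0,0.03,0,0,-15,0.6,15,0,0.03,0,0,-10,0.4,25,0,0.03,0,0,-5,0,30,0,0,0,0,0,0,30,0,0,0,0,0,0,30,0,0,0,0,0,0,0,0,0,0,0,0,0,0,0,0,0,0])

```text
time: 14.58
tcp_pos: [642.3, 133.4, 163.7]
orientation: [-3.141, 0.481, 3.091]
wrist_force: [0.1, 0.2, -0.9]
width: -0.1
```

```bash
python3 rot.py 0.4; python3 look.py 15;python3 - <<'E'
import pickle,cv2,numpy as np
from h import *
d=pickle.load(open("f15.pkl","rb"))
cv2.imwrite("pics/z15.png",cv2.resize(d["side"]["frame"][120:250,235:400],None,fx=4.5,fy=4.5,interpolation=2))
psi=-.041;c,q=np.cos(psi),np.sin(psi)
P=unproj(d["top"],(180+156/4,65+131/4),34);e=P[:2]-[697,130.5];print(c*e[0]+q*e[1],-q*e[0]+c*e[1])
E
```

```text
[642.3 133.4 163.7] rotvec [0.005 0.08  0.01 ] local -54.8 0.7 [-0.03  0.37 -0.38  2.    0.79  0.46  0.51] [ 0.1  0.2 -0.9]
14.7333 [640.2 133.1 159.8] [-3.138  0.474  3.093] [-0.03  0.38 -0.38  2.    0.79  0.46  0.51]
133.34950379054527 2.2881450027652117
```

View pics/z15.png

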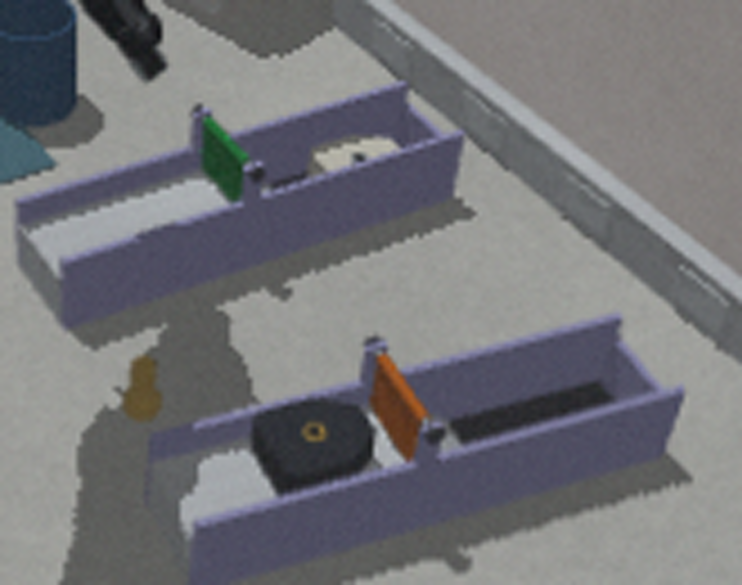

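View pics/t15.png

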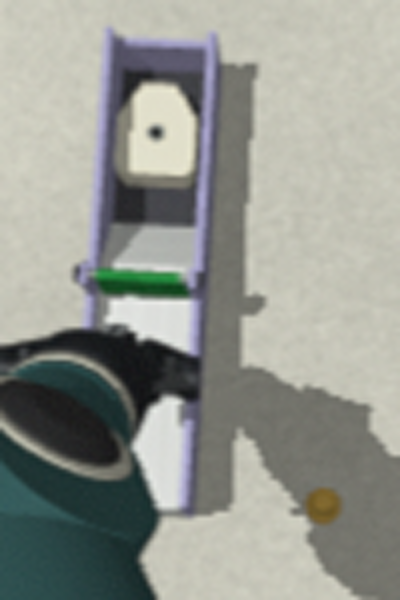

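Call:
servo_tool(deltas=[0,0,0,0,0,0,0,0,0,0,0,0,0,0,0,0,0,0,0,0,0,0,0,0,0,0,0,0,0,0,0,0,0,0,0,0,0,0,0,0,0,0])

```text
time: 15.23
tcp_pos: [641.0, 133.9, 161.1]
orientation: [-3.139, 0.476, 3.093]
wrist_force: [0.3, 0.1, 0.2]
width: -0.1
```

Run:
```python
from workcell import robot
print(robot.sign_off())
```

```text
the job is handed in; nothing more can be done
None
```

The white housing is in the tray behind the green flap, and I handed the job in at about 15 s. No verdict was reported.

**What I did:** I pushed the housing along its lane with the shut fingers tilted about 21 to 31 degrees. It went through the green flap and tipped off the deck end into the tray. I then drew the fingers back and up to about 160 mm.

**Last checks:**
- **White housing:** its centre measured about 133 mm beyond the flap and 2 mm off the lane's centre line. It was in the same place in two pictures about 1 s apart.
- **Flaps:** both the green and orange flaps hang shut in the last side view.
- **Dark housing and standoff:** they look unmoved by eye. I did not measure their displacement, or check the other bystanders closely.
- **Contact:** the wrist force was near zero with the tool clear.

**What went wrong or disagreed:**
- **First push:** it was too high. The fingertips slid over the housing's upper rear edge, and it moved only about 10 mm. In the pictures its rear may have tilted up by roughly 5 mm, well within the 20 mm lift limit. I backed off and it lay flat.
- **Tip position:** a light touch on the deck (about 19 N) showed the real fingertips about 25 mm behind the reported TCP. I lowered the push height by that amount.
- **Tilt:** joint 6 came close to its lower limit (about 0.15 rad), so I added the tilt gradually as the arm reached out.

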